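# Lids back on the spice pots

## Task

The four spice pots are washed and dry, and their wooden lids are piled on the cork mat. Take the pile apart and put each lid on its own pot, the one whose mouth it fits, pressed fully home so that it lies flat on the rim. Leave the pots standing where they are and do not disturb the brown cup or the black-capped jar.

Things in the scene. Friction and masses are not known exactly. Their poses are not given: they have to be found in the camera images.
- lid_white: smallest lid, of the white pot: pale wood, loose, about 30 g, 24 mm high: flat disc 40 mm across, 14 mm thick, gripped across its edge; below it a plug 26 mm across, 10 mm deep, foot chamfered 3 mm. Origin: centre of the plug's underside, z up; disc from z = 10 to 24 mm. Starts plug down, on top of the stack, on the second smallest lid, within about 3 mm of its axis.
- pot_white: smallest pot: open round stoneware spice pot, white, loose, about 200 g, 56 mm high, 54 mm across its belly (at mid-height) and 38 mm across the rim (wall 4 mm), mouth 30 mm inside, so its lid's plug has 2 mm room all round. Origin: centre of the underside, z up. With its own lid fully home the lid's disc lies flat on the rim: lid origin 46 mm above the pot's origin, on its axis.
- lid_sage: second smallest lid, of the sage-green pot: dark brown wood, loose, about 42 g, 24 mm high: flat disc 49 mm across, 14 mm thick, gripped across its edge; below it a plug 35 mm across, 10 mm deep, foot chamfered 3 mm. Origin: centre of the plug's underside, z up; disc from z = 10 to 24 mm. Starts plug down, in the stack, on the second largest lid, within about 3 mm of its axis.
- pot_sage: second smallest pot: open round stoneware spice pot, sage-green, loose, about 270 g, 62 mm high, 63 mm across its belly (at mid-height) and 47 mm across the rim (wall 4 mm), mouth 39 mm inside, so its lid's plug has 2 mm room all round. Origin: centre of the underside, z up. With its own lid fully home the lid's disc lies flat on the rim: lid origin 52 mm above the pot's origin, on its axis.
- lid_yellow: second largest lid, of the mustard-yellow pot: pale wood, loose, about 54 g, 24 mm high: flat disc 58 mm across, 14 mm thick, gripped across its edge; below it a plug 44 mm across, 10 mm deep, foot chamfered 3 mm. Origin: centre of the plug's underside, z up; disc from z = 10 to 24 mm. Starts plug down, in the stack, on the largest lid, within about 3 mm of its axis.
- pot_yellow: second largest pot: open round stoneware spice pot, mustard-yellow, loose, about 340 g, 68 mm high, 72 mm across its belly (at mid-height) and 56 mm across the rim (wall 4 mm), mouth 48 mm inside, so its lid's plug has 2 mm room all round. Origin: centre of the underside, z up. With its own lid fully home the lid's disc lies flat on the rim: lid origin 58 mm above the pot's origin, on its axis.
- lid_blue: largest lid, of the blue pot: dark brown wood, loose, about 66 g, 24 mm high: flat disc 67 mm across, 14 mm thick, gripped across its edge; below it a plug 53 mm across, 10 mm deep, foot chamfered 3 mm. Origin: centre of the plug's underside, z up; disc from z = 10 to 24 mm. Starts plug down, bottom of the stack, on a fixed cork mat 124 mm across, 12 mm high.
- pot_blue: largest pot: open round stoneware spice pot, blue, loose, about 420 g, 74 mm high, 81 mm across its belly (at mid-height) and 65 mm across the rim (wall 4 mm), mouth 57 mm inside, so its lid's plug has 2 mm room all round. Origin: centre of the underside, z up. With its own lid fully home the lid's disc lies flat on the rim: lid origin 64 mm above the pot's origin, on its axis.
- cup: bystander: small brown earthenware cup with a handle, 62 mm across, 88 mm with the handle, 50 mm high, standing empty in front. Origin: centre of its underside. To be left alone.
- honey_jar: bystander: glass jar with a black screw cap, 63 mm across, 94 mm high, standing behind the pots. Origin: centre of its underside. To be left alone. Close behind the work wall cabinets hang 0.46 m above the worktop: beyond x = 0.58, and at the left corner beyond about x + y = 0.84. Keep the wrist out from under them: lift no higher than needed (the lid stack is 108 mm high).

How it is judged:
At the end, for the whole second after the job is handed in: Each lid lies on its own pot, plug in the mouth: centred within 5 mm, not more than 3 mm above (or 4 mm below) its seat, parallel to the rim within 0.06 rad; lids upright within 0.1 rad, everything at rest (horizontal distance between lid_white and pot_white below 0.005 m and z of lid_white in the frame of pot_white between 0.042 and 0.049 m and angle between the z axis of lid_white and the z axis of pot_white, either way round below 0.06 rad and angle between each of lid_white, lid_sage, lid_yellow, lid_blue's own z axis and vertical below 0.1 rad and linear speed of each of lid_white, pot_white, lid_sage, pot_sage, lid_yellow, pot_yellow, lid_blue, pot_blue below 0.02 m/s and horizontal distance between lid_sage and pot_sage below 0.005 m and z of lid_sage in the frame of pot_sage between 0.048 and 0.055 m and angle between the z axis of lid_sage and the z axis of pot_sage, either way round below 0.06 rad and horizontal distance between lid_yellow and pot_yellow below 0.005 m and z of lid_yellow in the frame of pot_yellow between 0.054 and 0.061 m and angle between the z axis of lid_yellow and the z axis of pot_yellow, either way round below 0.06 rad and horizontal distance between lid_blue and pot_blue below 0.005 m and z of lid_blue in the frame of pot_blue between 0.06 and 0.067 m and angle between the z axis of lid_blue and the z axis of pot_blue, either way round below 0.06 rad); the robot touches nothing.
It fails at once if a pot is pushed away from its place (more than 40 mm) or tipped over (distance of any of pot_white, pot_sage, pot_yellow, pot_blue from where it was at the start of the episode above 0.04 m or angle between any of pot_white, pot_sage, pot_yellow, pot_blue's own z axis and vertical above 0.4 rad).
It fails at once if the brown cup is pushed away (more than 30 mm) or tipped over (distance of cup from where it was at the start of the episode above 0.03 m or angle between cup's own z axis and vertical above 0.4 rad).
It fails at once if the black-capped jar is pushed away (more than 30 mm) or tipped over (distance of honey_jar from where it was at the start of the episode above 0.03 m or angle between honey_jar's own z axis and vertical above 0.4 rad).
It also fails if it takes over 99 s, if anything falls off the work surface, if the arm or the gripper's body presses on something with over 40 N, if the wrist force passes 120 N, or if a joint passes its speed limit or range.

## Robot

A 6-joint arm with a two-finger parallel gripper is mounted at the origin on a cart in front of the work surface, level with it; the furniture and walls round the work are solid. World frame = base frame: x ahead of the robot, y to its left, z up, the work surface at z = 0. Lengths are in m, angles in rad, forces in N, time in s.
With the tool pointing down it reaches from about 0.375 to 0.9 m from the base axis. Payload 3.1 kg.
Tool frame: the origin (TCP) lies on the centre line of the jaws, within the pads' length; the fingertips stand 11 mm ahead of it and the grasp point (between the pads) lies 8 mm behind it (manip.nose_length is the distance from the TCP to the fingertips, in m); z points along the fingers, y is the direction in which the jaws open and shut (so a half turn about z gives the same grasp; the last joint's range is limited). The gripper opens to 85 mm and grips with 20 to 120 N. Pads are 22 mm wide; open, the fingers measure 114 mm over their backs; the gripper's body (76 mm by 85 mm) begins 54 mm behind the grasp point. The pads swing forward as they close: fully open they stand 13 mm farther back than shut.
Start: joints at [-1.482, 0.527, 1.433, -0, 1.181, -0.178], TCP at [0.165, -0.603, 0.242] pointing down, gripper open.
Joint ranges: [-3.08, 3.08], [-0.75, 2.2], [0.22, 2.44], [-1.43, 4.57], [0, 2.65], [-2.85, 2.85]. Speed limits (rad/s): [2.79, 2.79, 3.14, 3.14, 3.14, 3.14].

## Interface

Orientations are given as a unit quaternion [x, y, z, w].
In Python, from station import readout, imaging, sign_off, manip gives the robot as it stands.
- The arm moves only by the tool move_arm, never from a script. Its argument "targets" is a list of rows, each an object with "gripper": the opening, from 0 (shut) to 1 (fully open); "travel": the shift along the tool's x, y, z in units of 25 mm (1.0 is 25 mm), a list of three; "rot": the turn, a rotation vector about the tool's x, y, z in units of 5 degrees (1.0 is 5 degrees), a list of three. A call has 1 to 20 rows; each row shifts and turns the commanded pose from where the row before left it, along the tool's axes as they then stand; what a row does not reach is not made up. A row lasts 1/12 s, in which the tool goes at most 41.7 mm and 7.16 degrees, less where a joint would pass 70% of its speed; a pose out of reach is approached as far as the arm can. A call is refused whole if a number of a shift passes 1 or a number of a turn 1, either way. A call with a gripper value outside its range is refused whole. The fingers move at their own pace and stop on an object; "grip_force" is the grip in N (left out, the last holds). Time passes only in rows, so rows that do not move let the fingers close. It gives the time, the measured TCP pose, the force and the opening at its end, in the units of the state.
- readout.sense(): the state, without advancing time (a new reading comes with each control period).
- imaging.snapshot(name): name is "scene" or "top" or "wrist"; returns a dict with "img" (420x560x3 uint8, red, green, blue), "fx", "fy", "cx", "cy" (pixels), "cam_to_world" (4x4, takes a point from camera to world coordinates); the wrist camera has in their place "tool_from_camera" (4x4, takes a point from camera to tool coordinates, whose origin is the TCP and whose axes are the flange's). Camera axes: x right, y down, z forward; pixel columns grow to the right and rows downward; lengths in m; the calibration is good to about 2 mm. A picture is of the moment at which its call begins: read the wrist's pose just before it. There is no depth.
- sign_off(): hands the job in, once; it reports no verdict.
The state is a dict: "t": time; "q": joint angles; "qd": joint speeds; "tau": joint torques, N m; "tcp_pos": TCP position; "tool_rot": TCP orientation; "force": force on the tool from outside, world axes, zero at the start; "ft_torque": the same for the moment, N m; "finger_gap": opening from 0.0 (shut) to 1.0 (fully open).
Only numpy, scipy, OpenCV 4.12 (cv2) and the standard library are available. Lean on these libraries where they do the work, as an engineer would, in place of code of your own. Each camera call takes 0.05 s, during which the arm holds its last target.

## Working session

There is one attempt and no reset: what is moved stays moved. The work goes in short steps, Python scripts to look and compute and a tool call to move; the robot and the scene stay as the last step left them, time stands still between calls to the robot, and variables do not carry over. Pictures are saved under pics/ and viewed, and the job is handed in when it is done.

Besides the shell and the picture viewer there is one more tool, called after "Emit:" as a command line: name --argument value ..., lists and objects as JSON in quotes. move_arm: Moves the arm, as the interface text tells. Its arguments: {"type":"object","properties":{"targets":{"type":"array"},"grip_force":{"type":"number"}},"required":["targets"]}

```bash
ls; mkdir -p pics; python3 - <<'E'
from station import readout, imaging, manip
import cv2, numpy as np
s=readout.sense(); print(s)
print([a for a in dir(manip) if a[0]!='_'], manip.nose_length)
for n in ["scene","top","wrist"]:
    d=imaging.snapshot(n); cv2.imwrite(f"pics/{n}0.png",d["img"][:,:,::-1])
    print(n,d["fx"],d["fy"],d["cx"],d["cy"]); print(np.round(d.get("cam_to_world",d.get("tool_from_camera")),4).tolist())
E
```

```text
pics
{'t': 0.0, 'q': array([-1.48246825e+00,  5.28455727e-01,  1.43390985e+00, -8.54285024e-06,
        1.18141257e+00, -1.78472997e-01]), 'qd': array([ 0.0015027 ,  0.00035097,  0.00064918, -0.00021423,  0.00064464,
       -0.00066768]), 'tau': array([-8.24470135e-04, -4.42353487e+01, -1.78024185e+01, -2.28643626e-04,
        8.46963987e-03,  1.21415718e-05]), 'tcp_pos': array([ 0.16475912, -0.60216663,  0.24133762]), 'tool_rot': array([ 9.91114528e-01,  1.33006763e-01,  4.52901173e-05, -1.09181280e-03]), 'force': array([ 0.17577895,  0.22826829, -0.1307428 ]), 'ft_torque': array([-0.07154452,  0.00149513,  0.0291391 ]), 'finger_gap': 1.001477276731996}
['PlanningError', 'nose_length'] 0.011
scene 459.57218909658343 459.57218909658343 280.87635400811075 203.04146934184718
[[-0.6475, -0.5795, 0.4949, -0.0515], [-0.762, 0.5007, -0.4106, 0.4484], [-0.0098, -0.643, -0.7658, 0.9352], [0.0, 0.0, 0.0, 1.0]]
top 458.6059950301023 458.6059950301023 290.0002547541633 211.48464400283416
[[0.0183, -0.9975, 0.0686, 0.4397], [-0.9998, -0.018, 0.0049, -0.0034], [-0.0037, -0.0687, -0.9976, 1.0706], [0.0, 0.0, 0.0, 1.0]]
wrist 317.88504684087627 317.88504684087627 274.0379494722323 213.68932618872694
[[0.0003, -0.9511, -0.3088, 0.0788], [1.0, 0.0001, 0.0005, -0.0002], [-0.0004, -0.3088, 0.9511, -0.1327], [0.0, 0.0, 0.0, 1.0]]
```

View pics/scene0.png

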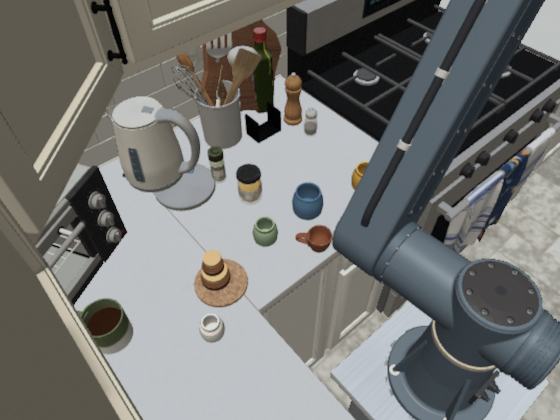

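View pics/top0.png

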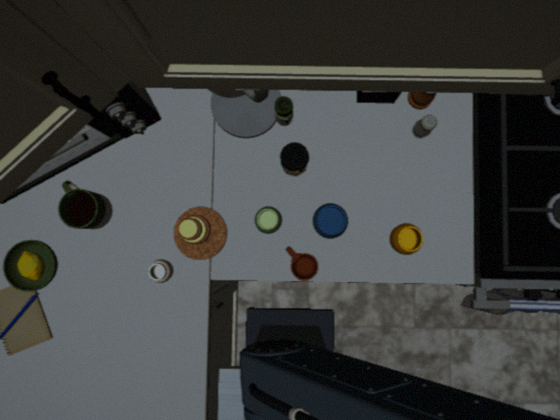

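View pics/wrist0.png

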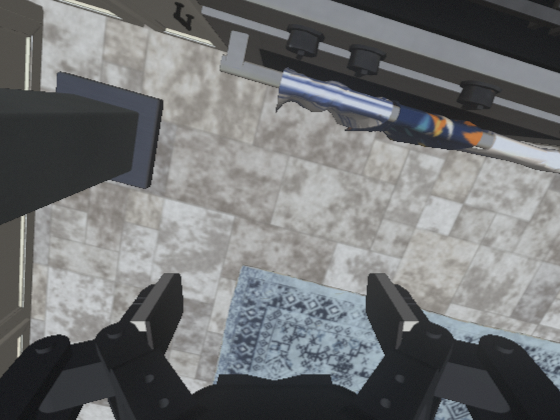

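```bash
python3 - <<'E'
import cv2
i=cv2.imread("pics/top0.png")
c=i[140:290,140:440]; c=cv2.convertScaleAbs(c,alpha=1.6)
cv2.imwrite("pics/top0c.png",cv2.resize(c,(800,400),interpolation=cv2.INTER_CUBIC))
j=cv2.imread("pics/scene0.png")[150:350,180:400]
cv2.imwrite("pics/scene0c.png",cv2.resize(j,(660,600),interpolation=cv2.INTER_CUBIC))
E
```

```text
(no output)
```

View pics/top0c.png

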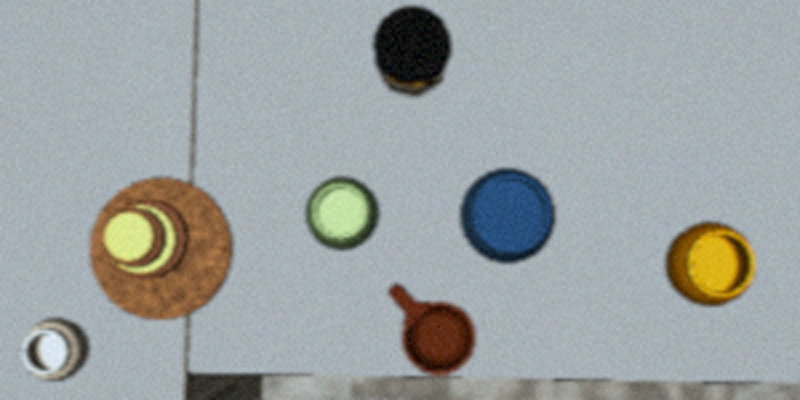

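View pics/scene0c.png

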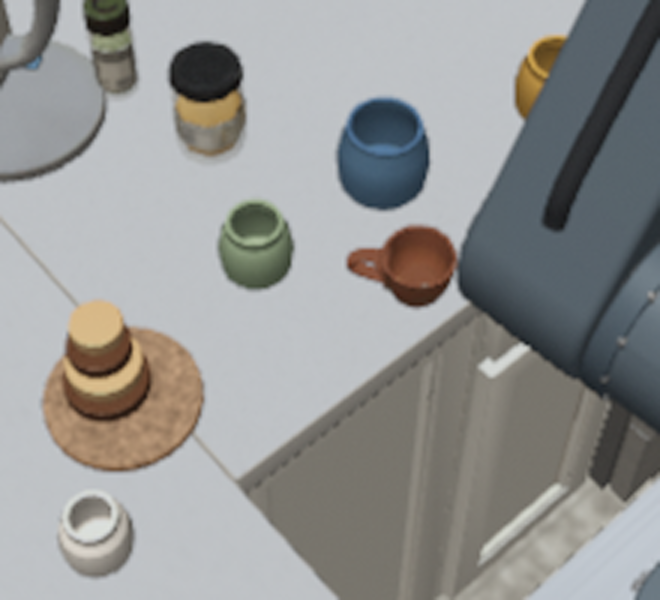

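```bash
cat > h.py <<'E'
import numpy as np, cv2
from scipy.spatial.transform import Rotation as R
def onplane(d,uv,z,T=None):
    T=np.array(d["cam_to_world"]) if T is None else T
    uv=np.atleast_2d(np.asarray(uv,float))
    r=np.c_[(uv[:,0]-d["cx"])/d["fx"],(uv[:,1]-d["cy"])/d["fy"],np.ones(len(uv))]@T[:3,:3].T
    return T[:3,3]+r*((z-T[2,3])/r[:,2])[:,None]
def proj(d,P,T):
    Pc=(np.atleast_2d(P)-T[:3,3])@T[:3,:3]
    return np.c_[d["fx"]*Pc[:,0]/Pc[:,2]+d["cx"],d["fy"]*Pc[:,1]/Pc[:,2]+d["cy"]]
def wristT(s,d):
    T=np.eye(4);T[:3,:3]=R.from_quat(s["tool_rot"]).as_matrix();T[:3,3]=s["tcp_pos"]
    return T@np.array(d["tool_from_camera"])
E
python3 - <<'E'
from h import *
from station import imaging
d=imaging.snapshot("top")
k=8/3
for n,(u,v),z in [("white rim",(50,353),.056),("white belly",(56,349),.028),("sage",(342,213),.04),("blue",(507,215),.05),("yellow rim",(715,262),.068),("yel belly",(710,263),.034),("cup",(438,338),.04),("jar",(412,44),.094),("cork",(161,248),.012),("lidw",(129,237),.108),("lids",(148,238),.084),("lidy",(148,238),.06)]:
    print(n,np.round(onplane(d,[(u/k+140,v/k+140)],z)[0],4))
E
```

```text
white rim [0.3701 0.2879 0.056 ]
white belly [0.3716 0.291  0.028 ]
sage [0.4908 0.0503 0.04  ]
blue [ 0.4912 -0.088   0.05  ]
yellow rim [ 0.4549 -0.257   0.068 ]
yel belly [ 0.4545 -0.2614  0.034 ]
cup [ 0.3875 -0.0324  0.04  ]
jar [ 0.6257 -0.006   0.094 ]
cork [0.4591 0.2078 0.012 ]
lidw [0.4655 0.2141 0.108 ]
lids [0.4656 0.2042 0.084 ]
lidy [0.4663 0.2092 0.06  ]
```

Emit:
move_arm --targets '[{"gripper": 1, "travel": [0, 0, 0], "rot": [0, 0, 1]}, {"gripper": 1, "travel": [0, 0, 0], "rot": [0, 0, 1]}, {"gripper": 1, "travel": [0, 0, 0], "rot": [0, 0, 1]}, {"gripper": 1, "travel": [0, 0, 0], "rot": [0, 0, 0.06]}, {"gripper": 1, "travel": [0.4, -0.48, 0], "rot": [0, 0, 0]}, {"gripper": 1, "travel": [0.8, -0.96, 0], "rot": [0, 0, 0]}, {"gripper": 1, "travel": [0.8, -0.96, 0], "rot": [0, 0, 0]}, {"gripper": 1, "travel": [0.8, -0.96, 0], "rot": [0, 0, 0]}, {"gripper": 1, "travel": [0.8, -0.96, 0], "rot": [0, 0, 0]}, {"gripper": 1, "travel": [0.8, -0.96, 0], "rot": [0, 0, 0]}, {"gripper": 1, "travel": [0.8, -0.96, 0], "rot": [0, 0, 0]}, {"gripper": 1, "travel": [0.8, -0.96, 0], "rot": [0, 0, 0]}, {"gripper": 1, "travel": [0.8, -0.96, 0], "rot": [0, 0, 0]}, {"gripper": 1, "travel": [0.8, -0.96, 0], "rot": [0, 0, 0]}, {"gripper": 1, "travel": [0.8, -0.96, 0], "rot": [0, 0, 0]}, {"gripper": 1, "travel": [0.8, -0.96, 0], "rot": [0, 0, 0]}, {"gripper": 1, "travel": [0.8, -0.96, 0], "rot": [0, 0, 0]}, {"gripper": 1, "travel": [0.8, -0.96, 0], "rot": [0, 0, 0]}, {"gripper": 1, "travel": [0.8, -0.96, 0], "rot": [0, 0, 0]}, {"gripper": 1, "travel": [0.4, -0.35, 0], "rot": [0, 0, 0]}]'

```text
t: 1.87
tcp_pos: [0.466, -0.2416, 0.2423]
tool_rot: [1.0, 0.002, 0.0, -0.001]
force: [-0.3, 0.2, 1.0]
finger_gap: 1.0
```

```bash
cat > snap.py <<'E'
import sys,json
from h import *
from station import readout, imaging
n=sys.argv[1]
s=readout.sense(); d=imaging.snapshot("wrist"); cv2.imwrite(f"pics/{n}.png",d["img"][:,:,::-1])
T=wristT(s,d); np.save(f"pics/{n}.npy",T)
print(s["t"],np.round(s["tcp_pos"],4),np.round(s["tool_rot"],4),np.round(np.abs(s["qd"]).max(),3),"gap",round(s["finger_gap"],3))
json.dump({k:float(d[k]) for k in("fx","fy","cx","cy")},open("pics/K.json","w"))
E
python3 snap.py w1
```

```text
1.8667 [ 0.466  -0.2416  0.2423] [ 1.      0.0025  0.     -0.0011] 0.272 gap 1.0
```

View pics/w1.png

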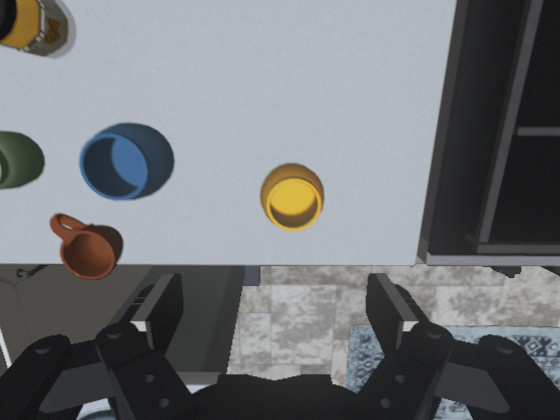

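Emit:
move_arm --targets '[{"gripper": 1, "travel": [0, 0, 0], "rot": [0, 0, 0]}, {"gripper": 1, "travel": [0, 0, 0], "rot": [0, 0, 0]}, {"gripper": 1, "travel": [0, 0, 0], "rot": [0, 0, 0]}]'

```text
t: 2.17
tcp_pos: [0.4642, -0.2464, 0.2423]
tool_rot: [1.0, -0.0, -0.0, -0.0]
force: [0.5, 0.2, -0.2]
finger_gap: 1.0
```

```bash
python3 snap.py w2; python3 - <<'E'
import cv2
i=cv2.imread("pics/w2.png")
cv2.imwrite("pics/w2c.png",cv2.resize(i[140:250,60:340],(784,308),interpolation=cv2.INTER_CUBIC))
E
```

```text
2.1667 [ 0.4642 -0.2464  0.2423] [ 1.e+00 -1.e-04 -2.e-04 -0.e+00] 0.015 gap 1.0
```

View pics/w2c.png

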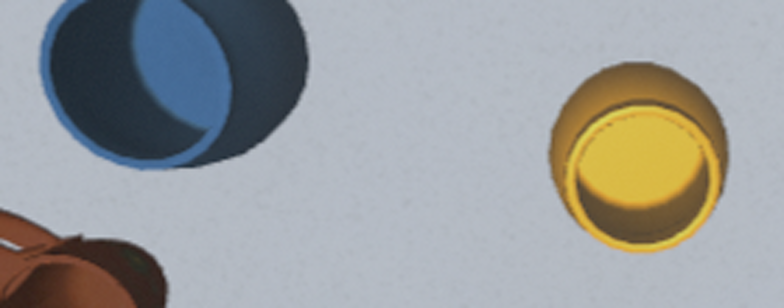

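```bash
cat >> h.py <<'E'
import json
def load(n): return cv2.imread(f"pics/{n}.png"), json.load(open("pics/K.json")), np.load(f"pics/{n}.npy")
def circfit(P):
    A=np.c_[2*P[:,:2],np.ones(len(P))]; b=(P[:,:2]**2).sum(1)
    for _ in range(4):
        x=np.linalg.lstsq(A,b,rcond=None)[0]; r=np.sqrt(x[2]+x[0]**2+x[1]**2)
        e=np.hypot(P[:,0]-x[0],P[:,1]-x[1])-r; k=np.abs(e)<max(2*np.median(np.abs(e)),4e-4)
        A2,b2=(2*np.c_[P[k][:,:2]]),None
        A=np.c_[2*P[k][:,:2],np.ones(k.sum())]; b=(P[k][:,:2]**2).sum(1); P=P[k]
    return x[:2],2*r,np.abs(e).mean(),len(P)
def ringfit(n,roi,z,thr,hue=None,smin=60):
    """roi u0,v0,u1,v1; hull of the bright coloured pixels -> circle on plane z"""
    im,K,T=load(n); u0,v0,u1,v1=roi
    c=cv2.resize(im[v0:v1,u0:u1],None,fx=4,fy=4,interpolation=cv2.INTER_CUBIC)
    H=cv2.cvtColor(c,cv2.COLOR_BGR2HSV)
    m=(H[...,2]>thr)&(H[...,1]>smin)
    if hue: m&=(H[...,0]>hue[0])&(H[...,0]<hue[1])
    m=m.astype(np.uint8)*255
    cs,_=cv2.findContours(m,cv2.RETR_EXTERNAL,cv2.CHAIN_APPROX_NONE)
    k=max(cs,key=cv2.contourArea); hu=cv2.convexHull(k).reshape(-1,2).astype(float)
    # resample hull evenly along the contour
    hm=np.zeros_like(m); cv2.fillPoly(hm,[hu.astype(int)],255)
    cc=max(cv2.findContours(hm,cv2.RETR_EXTERNAL,cv2.CHAIN_APPROX_NONE)[0],key=len).reshape(-1,2)
    uv=(cc+0.5)/4-0.5+[u0,v0]
    P=onplane(K,uv,z,T); r=circfit(P)
    v=c.copy(); cv2.polylines(v,[cc],True,(0,0,255),1)
    return r,v
E
python3 - <<'E'
from h import *
im,K,T=load("w2")
H=cv2.cvtColor(im,cv2.COLOR_BGR2HSV)
print("yel col289",H[160:235,289].tolist()[::2])
print("yel row203",H[203,255:325].tolist()[::2])
print("blue row165",H[165,70:180].tolist()[::3])
E
```

```text
yel col289 [[107, 18, 193], [15, 26, 117], [18, 122, 107], [17, 132, 118], [17, 144, 129], [18, 153, 142], [18, 162, 151], [18, 168, 164], [18, 126, 107], [26, 156, 207], [21, 184, 217], [24, 172, 217], [24, 172, 217], [24, 171, 218], [24, 173, 218], [24, 173, 217], [24, 173, 217], [24, 174, 217], [24, 174, 217], [24, 173, 217], [24, 173, 218], [24, 174, 217], [24, 174, 217], [24, 175, 217], [24, 173, 218], [24, 175, 218], [21, 187, 216], [18, 168, 155], [17, 132, 110], [18, 128, 106], [18, 121, 101], [18, 117, 96], [18, 110, 95], [17, 113, 99], [25, 165, 215], [18, 66, 197], [105, 19, 190], [106, 17, 191]]
yel row203 [[108, 20, 195], [17, 79, 136], [18, 161, 149], [18, 168, 161], [24, 173, 217], [20, 176, 178], [19, 178, 183], [23, 175, 216], [24, 173, 217], [24, 174, 217], [24, 173, 218], [24, 173, 217], [24, 172, 218], [24, 174, 218], [24, 172, 218], [24, 173, 218], [24, 174, 218], [24, 175, 217], [24, 175, 218], [24, 173, 218], [24, 174, 217], [24, 174, 217], [23, 176, 217], [24, 175, 218], [24, 173, 218], [22, 180, 217], [19, 182, 188], [18, 141, 119], [18, 132, 112], [21, 166, 164], [22, 180, 218], [18, 160, 147], [0, 5, 152], [108, 20, 195], [106, 20, 195]]
blue row165 [[106, 20, 190], [107, 36, 184], [106, 139, 150], [105, 96, 53], [105, 98, 52], [103, 115, 53], [104, 94, 57], [105, 93, 55], [104, 103, 57], [104, 107, 55], [104, 100, 56], [104, 104, 59], [105, 102, 60], [104, 114, 96], [106, 138, 148], [106, 138, 150], [106, 136, 152], [107, 136, 150], [106, 136, 150], [106, 136, 150], [107, 135, 151], [106, 136, 146], [106, 138, 146], [106, 136, 154], [105, 96, 64], [106, 92, 72], [104, 92, 72], [105, 91, 73], [105, 91, 73], [104, 84, 70], [106, 86, 68], [106, 73, 66], [105, 66, 62], [105, 43, 96], [107, 21, 196], [109, 21, 195], [110, 20, 194]]
```

```bash
python3 - <<'E'
from h import *
r,v=ringfit("w2",(250,150,330,240),.068,185,(14,32)); print("yellow",r)
cv2.imwrite("pics/fy.png",v)
r,v2=ringfit("w2",(60,110,190,210),.074,112,(95,115)); print("blue",r)
cv2.imwrite("pics/fb.png",v2)
E
```

```text
yellow (array([ 0.45289109, -0.26149748]), np.float64(0.05507514073660094), np.float64(0.00013352607032017532), 597)
blue (array([ 0.49121623, -0.08845164]), np.float64(0.06433985005965372), np.float64(0.00010499431055218686), 747)
```

View pics/fy.png

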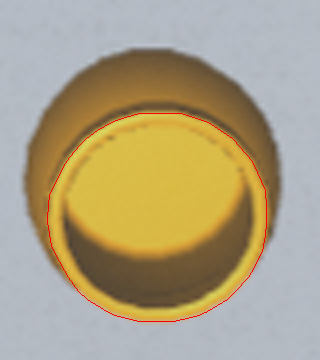

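View pics/fb.png

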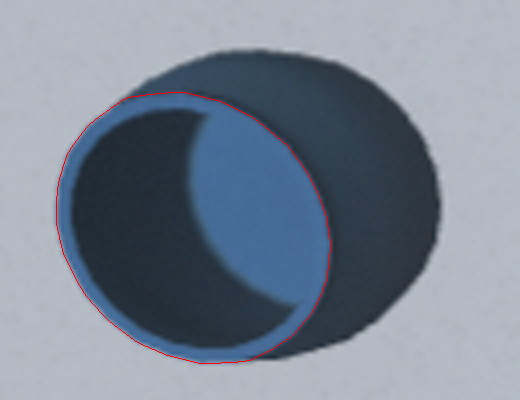

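Emit:
move_arm --targets '[{"gripper": 1, "travel": [0, -0.7, 0], "rot": [0, 0, 0]}, {"gripper": 1, "travel": [0, -1, 0], "rot": [0, 0, 0]}, {"gripper": 1, "travel": [0, -1, 0], "rot": [0, 0, 0]}, {"gripper": 1, "travel": [0, -1, 0], "rot": [0, 0, 0]}, {"gripper": 1, "travel": [0, -1, 0], "rot": [0, 0, 0]}, {"gripper": 1, "travel": [0, -1, 0], "rot": [0, 0, 0]}, {"gripper": 1, "travel": [0, -1, 0], "rot": [0, 0, 0]}, {"gripper": 1, "travel": [0, -1, 0], "rot": [0, 0, 0]}, {"gripper": 1, "travel": [0, -1, 0], "rot": [0, 0, 0]}, {"gripper": 1, "travel": [0, -1, 0], "rot": [0, 0, 0]}, {"gripper": 1, "travel": [0, -1, 0], "rot": [0, 0, 0]}, {"gripper": 1, "travel": [0, -1, 0], "rot": [0, 0, 0]}, {"gripper": 1, "travel": [0, -1, 0], "rot": [0, 0, 0]}, {"gripper": 1, "travel": [0, -1, 0], "rot": [0, 0, 0]}, {"gripper": 1, "travel": [0, -1, 0], "rot": [0, 0, 0]}, {"gripper": 1, "travel": [0, -1, 0], "rot": [0, 0, 0]}, {"gripper": 1, "travel": [0, -1, 0], "rot": [0, 0, 0]}, {"gripper": 1, "travel": [0, -1, 0], "rot": [0, 0, 0]}, {"gripper": 1, "travel": [0, -0.5, 0], "rot": [0, 0, 0]}, {"gripper": 1, "travel": [0, 0, 0], "rot": [0, 0, 0]}]'

```text
t: 3.88
tcp_pos: [0.4651, 0.21, 0.2423]
tool_rot: [1.0, 0.001, 0.0, -0.0]
force: [0.2, 0.5, 0.1]
finger_gap: 1.001
```

Emit:
move_arm --targets '[{"gripper": 0.65, "travel": [0, 0, 0], "rot": [0, 0, 0]}, {"gripper": 0.65, "travel": [0, 0, 0], "rot": [0, 0, 0]}, {"gripper": 0.65, "travel": [0, 0, 0], "rot": [0, 0, 0]}]'

```text
t: 4.13
tcp_pos: [0.4651, 0.2075, 0.2422]
tool_rot: [1.0, -0.001, -0.0, 0.0]
force: [0.3, -0.3, -0.0]
finger_gap: 0.653
```

```bash
python3 snap.py w3
```

```text
4.1333 [0.4651 0.2075 0.2422] [ 1.e+00 -9.e-04 -2.e-04  3.e-04] 0.004 gap 0.653
```

View pics/w3.png

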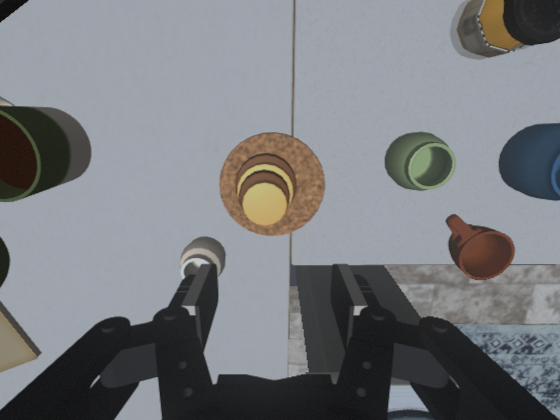

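```bash
python3 - <<'E'
from h import *
im,K,T=load("w3")
H=cv2.cvtColor(im,cv2.COLOR_BGR2HSV)
print("lid col264",H[150:232:2,264].tolist())
print("sage row165",H[165,380:460:2].tolist())
c=cv2.resize(im[125:245,210:335],None,fx=4.8,fy=4.8,interpolation=cv2.INTER_CUBIC); cv2.imwrite("pics/w3c.png",c)
E
```

```text
lid col264 [[14, 102, 132], [14, 106, 144], [11, 67, 61], [11, 104, 118], [11, 101, 121], [11, 101, 121], [13, 99, 93], [22, 103, 178], [28, 87, 193], [27, 87, 193], [20, 79, 74], [12, 110, 90], [11, 108, 118], [12, 106, 118], [12, 109, 117], [15, 105, 90], [18, 112, 125], [26, 90, 192], [26, 91, 194], [25, 92, 193], [25, 93, 194], [25, 96, 194], [24, 96, 194], [24, 99, 194], [24, 100, 194], [23, 102, 193], [22, 103, 194], [22, 104, 194], [22, 105, 194], [21, 106, 193], [21, 108, 193], [21, 110, 194], [21, 109, 194], [20, 111, 195], [20, 112, 193], [20, 113, 194], [20, 114, 193], [18, 119, 195], [14, 104, 159], [13, 101, 136], [14, 98, 130]]
sage row165 [[106, 19, 171], [108, 19, 172], [105, 18, 141], [60, 22, 69], [53, 31, 74], [55, 36, 79], [55, 33, 84], [53, 45, 91], [52, 41, 94], [49, 48, 101], [49, 51, 110], [49, 52, 117], [50, 48, 95], [57, 34, 75], [49, 44, 98], [47, 54, 169], [48, 57, 151], [48, 58, 157], [48, 57, 157], [47, 57, 156], [48, 57, 156], [49, 57, 157], [48, 57, 156], [49, 55, 158], [47, 53, 143], [49, 51, 105], [53, 38, 81], [53, 39, 79], [53, 40, 77], [52, 37, 76], [54, 35, 73], [60, 30, 69], [55, 24, 64], [60, 23, 66], [60, 32, 72], [54, 35, 73], [48, 52, 142], [48, 57, 153], [93, 16, 159], [106, 19, 171]]
```

View pics/w3c.png

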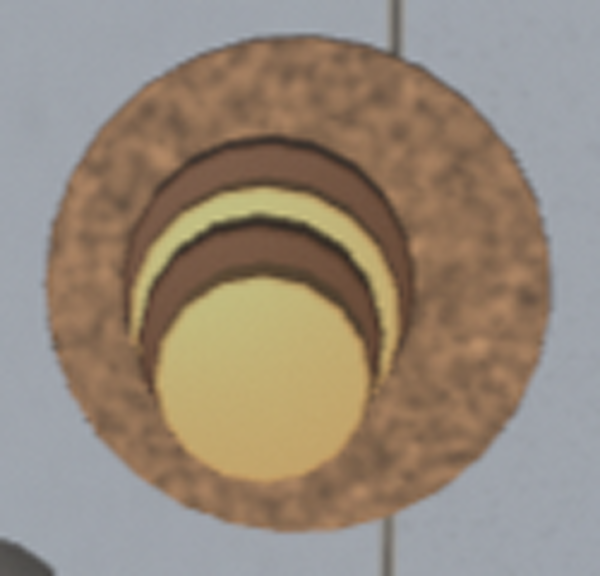

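```bash
python3 - <<'E'
from h import *
r,v=ringfit("w3",(225,150,310,235),.108,160,(14,35),70); print("lidw",r); cv2.imwrite("pics/a.png",v)
r,v=ringfit("w3",(375,120,470,200),.062,130,(38,65),35); print("sage",r); cv2.imwrite("pics/b.png",v)
E
```

```text
lidw (array([0.46562669, 0.21593471]), np.float64(0.03868265066017764), np.float64(0.0001115934198393531), 475)
sage (array([0.49112149, 0.05178823]), np.float64(0.045670518140397326), np.float64(0.0001006205788628255), 525)
```

View pics/a.png

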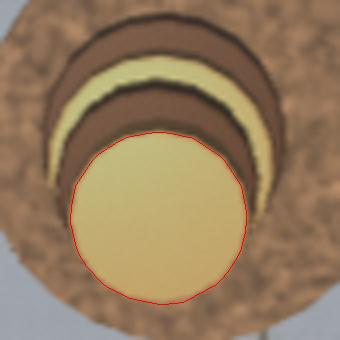

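View pics/b.png

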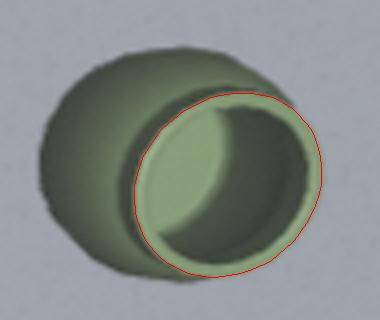

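Emit:
move_arm --targets '[{"gripper": 0.65, "travel": [0.02, -0.34, 0], "rot": [0, 0, 0]}, {"gripper": 0.65, "travel": [0, 0, 0.5], "rot": [0, 0, 0]}, {"gripper": 0.65, "travel": [0, 0, 0.8], "rot": [0, 0, 0]}, {"gripper": 0.65, "travel": [0, 0, 0.8], "rot": [0, 0, 0]}, {"gripper": 0.65, "travel": [0, 0, 0.8], "rot": [0, 0, 0]}, {"gripper": 0.65, "travel": [0, 0, 0.8], "rot": [0, 0, 0]}, {"gripper": 0.65, "travel": [0, 0, 0.8], "rot": [0, 0, 0]}, {"gripper": 0.65, "travel": [0, 0, 0.6], "rot": [0, 0, 0]}, {"gripper": 0.65, "travel": [0, 0, 0.47], "rot": [0, 0, 0]}, {"gripper": 0.65, "travel": [0, 0, 0], "rot": [0, 0, 0]}, {"gripper": 0.65, "travel": [0, 0, 0], "rot": [0, 0, 0]}]' --grip_force 40

```text
t: 5.1
tcp_pos: [0.4654, 0.2173, 0.1027]
tool_rot: [1.0, -0.0, -0.001, 0.0]
force: [1.5, 0.2, 0.2]
finger_gap: 0.649
```

```bash
python3 snap.py w4
```

```text
5.1 [0.4654 0.2173 0.1027] [ 1.e+00 -4.e-04 -6.e-04  1.e-04] 0.028 gap 0.649
```

View pics/w4.png

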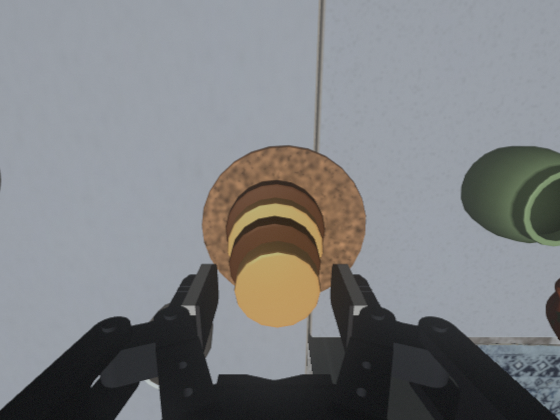

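Emit:
move_arm --targets '[{"gripper": 0.45, "travel": [0, 0, 0], "rot": [0, 0, 0]}, {"gripper": 0.3, "travel": [0, 0, 0], "rot": [0, 0, 0]}, {"gripper": 0.3, "travel": [0, 0, 0], "rot": [0, 0, 0]}, {"gripper": 0.3, "travel": [0, 0, 0], "rot": [0, 0, 0]}, {"gripper": 0.3, "travel": [0, 0, -0.3], "rot": [0, 0, 0]}, {"gripper": 0.3, "travel": [0, 0, -0.6], "rot": [0, 0, 0]}, {"gripper": 0.3, "travel": [0, 0, -0.6], "rot": [0, 0, 0]}, {"gripper": 0.3, "travel": [0, 0, -0.5], "rot": [0, 0, 0]}, {"gripper": 0.3, "travel": [0, 0, 0], "rot": [0, 0, 0]}, {"gripper": 0.3, "travel": [0, 0, 0], "rot": [0, 0, 0]}]'

```text
t: 5.98
tcp_pos: [0.4658, 0.2174, 0.1537]
tool_rot: [1.0, -0.0, 0.001, -0.0]
force: [0.3, 0.7, 0.1]
finger_gap: 0.449
```

```bash
python3 snap.py w5
```

```text
5.9833 [0.4658 0.2174 0.1537] [ 1.e+00 -1.e-04  9.e-04 -2.e-04] 0.026 gap 0.449
```

View pics/w5.png

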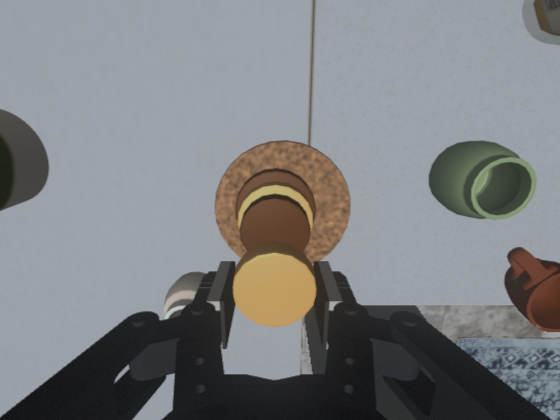

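Emit:
move_arm --targets '[{"gripper": 0.3, "travel": [-0.35, -0.25, -0.3], "rot": [0, 0, 0]}, {"gripper": 0.3, "travel": [-0.7, -0.5, -0.35], "rot": [0, 0, 0]}, {"gripper": 0.3, "travel": [-0.7, -0.5, 0], "rot": [0, 0, 0]}, {"gripper": 0.3, "travel": [-0.7, -0.5, 0], "rot": [0, 0, 0]}, {"gripper": 0.3, "travel": [-0.7, -0.5, 0], "rot": [0, 0, 0]}, {"gripper": 0.3, "travel": [-0.45, -0.38, 0], "rot": [0, 0, 0]}, {"gripper": 0.3, "travel": [-0.23, -0.2, 0], "rot": [0, 0, 0]}, {"gripper": 0.3, "travel": [0, 0, 0], "rot": [0, 0, 0]}, {"gripper": 0.3, "travel": [0, 0, 0], "rot": [0, 0, 0]}, {"gripper": 0.3, "travel": [0, 0, 0], "rot": [0, 0, 0]}]'

```text
t: 6.87
tcp_pos: [0.3705, 0.288, 0.1693]
tool_rot: [1.0, -0.0, 0.0, -0.0]
force: [-0.2, -0.3, -0.6]
finger_gap: 0.449
```

```bash
python3 snap.py w6
```

```text
6.8667 [0.3705 0.288  0.1693] [ 1.e+00 -2.e-04  3.e-04 -0.e+00] 0.012 gap 0.449
```

View pics/w6.png

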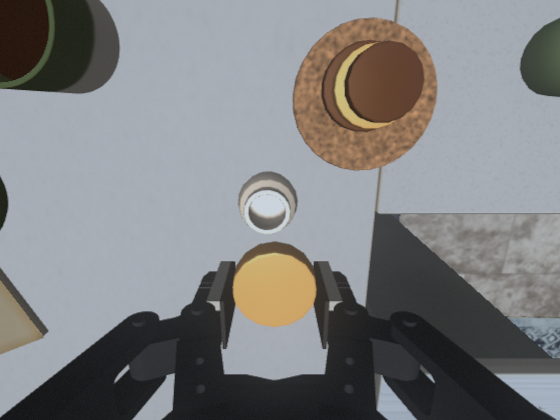

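```bash
python3 - <<'E'
from h import *
im,K,T=load("w6")
H=cv2.cvtColor(im,cv2.COLOR_BGR2HSV)
print(H[168:240:2,268].tolist()); print(H[212,236:300:2].tolist())
cv2.imwrite("pics/w6c.png",cv2.resize(im[160:340,215:335],None,fx=3.3,fy=3.3,interpolation=cv2.INTER_CUBIC))
E
```

```text
[[108, 18, 182], [105, 20, 181], [10, 7, 103], [15, 15, 105], [19, 18, 113], [19, 17, 121], [17, 21, 170], [17, 22, 187], [19, 22, 186], [19, 21, 167], [18, 13, 99], [109, 15, 190], [99, 15, 216], [99, 13, 197], [106, 20, 220], [105, 19, 220], [105, 19, 220], [105, 19, 220], [105, 19, 220], [104, 20, 219], [107, 19, 220], [105, 19, 220], [106, 20, 220], [104, 15, 217], [19, 19, 191], [18, 22, 138], [19, 19, 108], [17, 17, 104], [20, 16, 98], [21, 19, 94], [17, 18, 100], [108, 21, 208], [93, 11, 212], [106, 15, 183], [108, 18, 181], [104, 18, 180]]
[[108, 18, 180], [107, 20, 183], [120, 2, 165], [18, 23, 189], [96, 7, 186], [101, 17, 216], [50, 10, 155], [18, 14, 89], [17, 20, 116], [18, 22, 153], [27, 15, 183], [66, 6, 208], [105, 19, 219], [105, 19, 220], [107, 21, 220], [104, 20, 219], [106, 20, 220], [106, 20, 220], [106, 20, 220], [105, 19, 220], [106, 17, 219], [95, 13, 214], [23, 12, 197], [16, 22, 171], [17, 19, 121], [102, 13, 198], [93, 12, 212], [23, 14, 163], [16, 21, 157], [17, 18, 130], [108, 19, 179], [107, 20, 182]]
```

View pics/w6c.png

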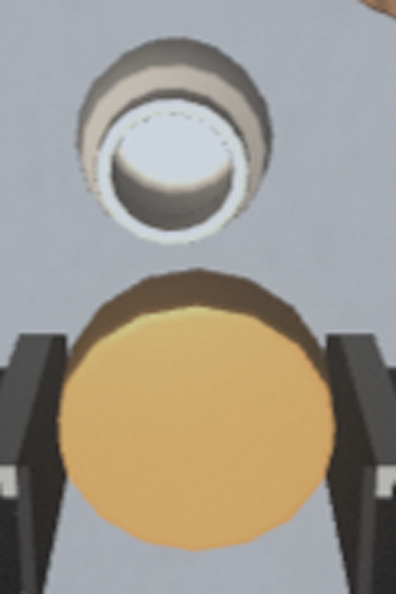

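```bash
python3 - <<'E'
from h import *
im,K,T=load("w6")
H=cv2.cvtColor(im,cv2.COLOR_BGR2HSV); print(H[240:330:3,275].tolist())
r,v=ringfit("w6",(236,168,302,238),.056,200,None,-1); print("potw",r); cv2.imwrite("pics/a.png",v)
for dz in (0.003,.005,.008):
  r,v=ringfit("w6",(225,235,325,335),.1693+dz,170,(10,35),70); print("lid",dz,r)
cv2.imwrite("pics/b.png",v)
E
```

```text
[[110, 17, 180], [15, 85, 90], [15, 87, 94], [16, 91, 95], [18, 103, 129], [23, 100, 204], [21, 112, 205], [20, 113, 205], [20, 114, 205], [20, 115, 206], [19, 116, 206], [19, 116, 206], [19, 119, 206], [19, 119, 205], [19, 122, 205], [19, 121, 205], [19, 123, 206], [19, 123, 205], [19, 123, 205], [19, 124, 204], [18, 125, 206], [19, 126, 205], [19, 124, 205], [18, 123, 205], [18, 124, 205], [18, 126, 204], [18, 124, 205], [18, 125, 204], [18, 124, 205], [165, 3, 171]]
potw (array([0.37082887, 0.29406777]), np.float64(0.036354543632263224), np.float64(9.534835244898328e-05), 493)
lid 0.003 (array([0.36934048, 0.28797583]), np.float64(0.03878279542448947), np.float64(0.0001091578036077752), 894)
lid 0.005 (array([0.37057136, 0.28797558]), np.float64(0.038185118228003086), np.float64(0.00010747558526019045), 894)
lid 0.008 (array([0.37241769, 0.2879752 ]), np.float64(0.03728860243329061), np.float64(0.0001049522577388242), 894)
```

View pics/a.png

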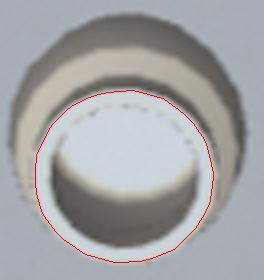

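View pics/b.png

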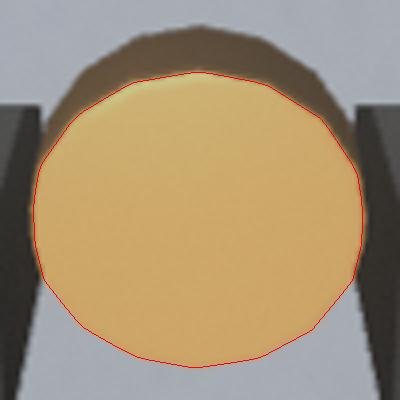

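Emit:
move_arm --targets '[{"gripper": 0.3, "travel": [0.02, -0.24, 0], "rot": [0, 0, 0]}, {"gripper": 0.3, "travel": [0, 0, 0.5], "rot": [0, 0, 0]}, {"gripper": 0.3, "travel": [0, 0, 0.7], "rot": [0, 0, 0]}, {"gripper": 0.3, "travel": [0, 0, 0.7], "rot": [0, 0, 0]}, {"gripper": 0.3, "travel": [0, 0, 0.7], "rot": [0, 0, 0]}, {"gripper": 0.3, "travel": [0, 0, 0.5], "rot": [0, 0, 0]}, {"gripper": 0.3, "travel": [0, 0, 0.4], "rot": [0, 0, 0]}, {"gripper": 0.3, "travel": [0, 0, 0.15], "rot": [0, 0, 0]}, {"gripper": 0.3, "travel": [0, 0, 0.15], "rot": [0, 0, 0]}, {"gripper": 0.3, "travel": [0, 0, 0], "rot": [0, 0, 0]}, {"gripper": 0.3, "travel": [0, 0, 0], "rot": [0, 0, 0]}]'

```text
t: 7.83
tcp_pos: [0.3707, 0.2942, 0.0745]
tool_rot: [1.0, -0.0, 0.0, -0.0]
force: [-0.2, 0.2, 0.2]
finger_gap: 0.45
```

```bash
python3 snap.py w7; python3 -c "
from station import imaging; import cv2
d=imaging.snapshot('scene')['img'][:,:,::-1]
cv2.imwrite('pics/s7.png',cv2.resize(d[230:370,150:290],None,fx=4,fy=4,interpolation=cv2.INTER_CUBIC))"
```

```text
7.8333 [0.3707 0.2942 0.0745] [ 1.e+00 -3.e-04  3.e-04 -2.e-04] 0.011 gap 0.45
```

View pics/w7.png

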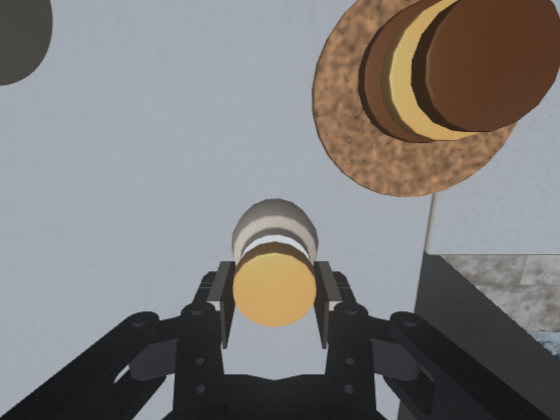

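View pics/s7.png

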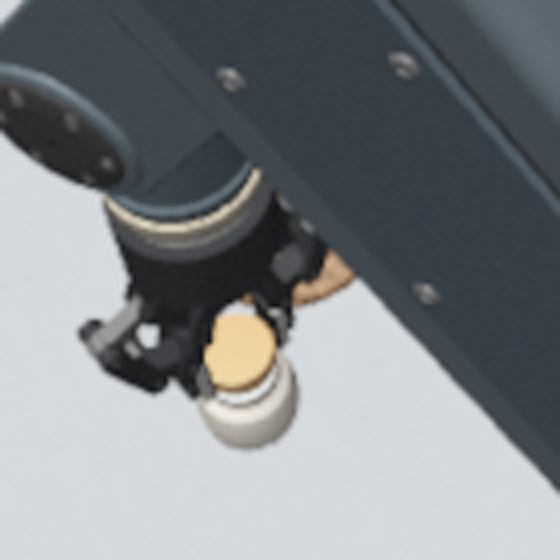

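Emit:
move_arm --targets '[{"gripper": 0.3, "travel": [0, 0, 0.12], "rot": [0, 0, 0]}, {"gripper": 0.3, "travel": [0, 0, 0.12], "rot": [0, 0, 0]}, {"gripper": 0.3, "travel": [0, 0, 0.1], "rot": [0, 0, 0]}, {"gripper": 0.3, "travel": [0, 0, 0.08], "rot": [0, 0, 0]}, {"gripper": 0.3, "travel": [0, 0, 0], "rot": [0, 0, 0]}, {"gripper": 0.3, "travel": [0, 0, 0], "rot": [0, 0, 0]}]'

```text
t: 8.43
tcp_pos: [0.3705, 0.2943, 0.0659]
tool_rot: [1.0, -0.0, 0.001, -0.0]
force: [-2.4, -1.9, 21.4]
finger_gap: 0.445
```

```bash
python3 snap.py w8
```

```text
8.4333 [0.3705 0.2943 0.0659] [ 1.e+00 -1.e-04  9.e-04 -4.e-04] 0.004 gap 0.445
```

View pics/w8.png

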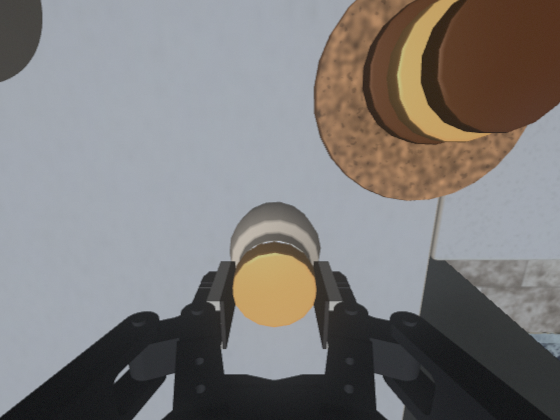

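Emit:
move_arm --targets '[{"gripper": 0.5, "travel": [0, 0, 0], "rot": [0, 0, 0]}, {"gripper": 0.65, "travel": [0, 0, 0], "rot": [0, 0, 0]}, {"gripper": 0.65, "travel": [0, 0, 0], "rot": [0, 0, 0]}, {"gripper": 0.65, "travel": [0, 0, -0.3], "rot": [0, 0, 0]}, {"gripper": 0.65, "travel": [0, 0, -0.8], "rot": [0, 0, 0]}, {"gripper": 0.65, "travel": [0, 0, -1], "rot": [0, 0, 0]}, {"gripper": 0.65, "travel": [0, 0, -1], "rot": [0, 0, 0]}, {"gripper": 0.65, "travel": [0, 0, -1], "rot": [0, 0, 0]}, {"gripper": 0.65, "travel": [0, 0, -0.4], "rot": [0, 0, 0]}, {"gripper": 0.65, "travel": [0, 0, 0], "rot": [0, 0, 0]}, {"gripper": 0.65, "travel": [0, 0, 0], "rot": [0, 0, 0]}]'

```text
t: 9.4
tcp_pos: [0.3703, 0.2942, 0.1767]
tool_rot: [1.0, -0.0, 0.001, -0.0]
force: [0.2, 1.0, 0.1]
finger_gap: 0.646
```

```bash
python3 snap.py w9
```

```text
9.4 [0.3703 0.2942 0.1767] [ 1.e+00 -1.e-04  5.e-04 -3.e-04] 0.032 gap 0.646
```

View pics/w9.png

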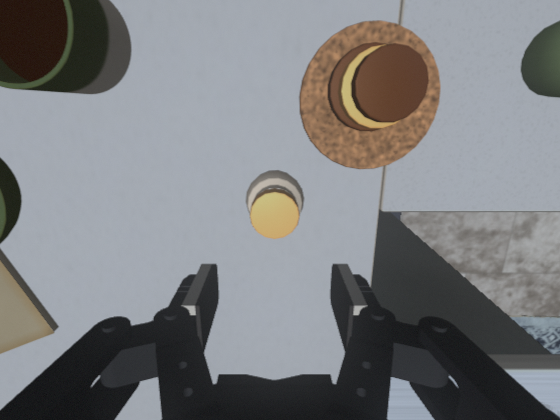

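Emit:
move_arm --targets '[{"gripper": 0.75, "travel": [0.34, 0.28, -0.3], "rot": [0, 0, 0]}, {"gripper": 0.75, "travel": [0.7, 0.6, -0.6], "rot": [0, 0, 0]}, {"gripper": 0.75, "travel": [0.7, 0.6, 0], "rot": [0, 0, 0]}, {"gripper": 0.75, "travel": [0.7, 0.6, 0], "rot": [0, 0, 0]}, {"gripper": 0.75, "travel": [0.7, 0.6, 0], "rot": [0, 0, 0]}, {"gripper": 0.75, "travel": [0.5, 0.4, 0], "rot": [0, 0, 0]}, {"gripper": 0.75, "travel": [0.2, 0.2, 0], "rot": [0, 0, 0]}, {"gripper": 0.75, "travel": [0, 0, 0], "rot": [0, 0, 0]}, {"gripper": 0.75, "travel": [0, 0, 0], "rot": [0, 0, 0]}, {"gripper": 0.75, "travel": [0, 0, 0], "rot": [0, 0, 0]}]'

```text
t: 10.28
tcp_pos: [0.465, 0.2123, 0.1983]
tool_rot: [1.0, 0.0, -0.001, 0.0]
force: [-0.3, 0.2, 0.2]
finger_gap: 0.748
```

```bash
python3 snap.py w10; python3 - <<'E'
from h import *
from station import imaging
r,v=ringfit("w9",(240,165,310,245),.070,160,(10,35),70); print("lidw on pot",r); cv2.imwrite("pics/a.png",v)
im,K,T=load("w10"); print(cv2.cvtColor(im,cv2.COLOR_BGR2HSV)[150:260:3,274].tolist())
d=imaging.snapshot('scene')['img'][:,:,::-1]
cv2.imwrite('pics/s10.png',cv2.resize(d[290:360,170:250],None,fx=6,fy=6,interpolation=cv2.INTER_CUBIC))
E
```

```text
10.2833 [0.465  0.2123 0.1983] [ 1.0e+00  1.0e-04 -1.1e-03  1.0e-04] 0.012 gap 0.748
lidw on pot (array([0.36993263, 0.29408958]), np.float64(0.03853226598653496), np.float64(0.00010056805492933783), 532)
[[13, 104, 142], [14, 108, 154], [14, 107, 157], [13, 90, 85], [11, 110, 104], [12, 109, 115], [12, 110, 114], [16, 106, 82], [25, 93, 192], [25, 94, 192], [20, 88, 78], [10, 116, 86], [11, 114, 110], [11, 112, 109], [11, 118, 108], [12, 118, 106], [12, 119, 105], [11, 119, 103], [10, 121, 103], [11, 124, 101], [11, 121, 101], [11, 120, 100], [11, 122, 98], [11, 120, 98], [11, 121, 97], [11, 117, 96], [11, 120, 96], [11, 121, 95], [10, 117, 94], [11, 112, 100], [14, 106, 159], [14, 107, 146], [14, 105, 151], [13, 102, 138], [108, 19, 172], [107, 21, 170], [106, 20, 170]]
```

View pics/w10.png

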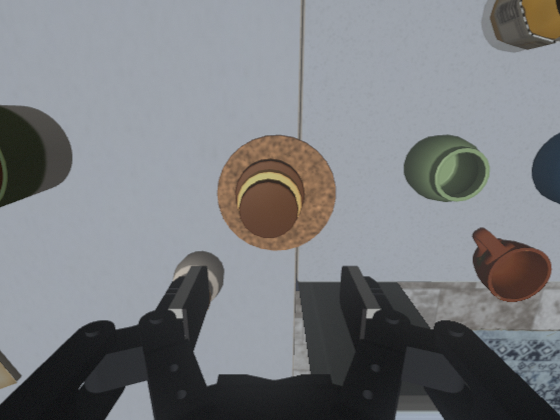

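View pics/s10.png

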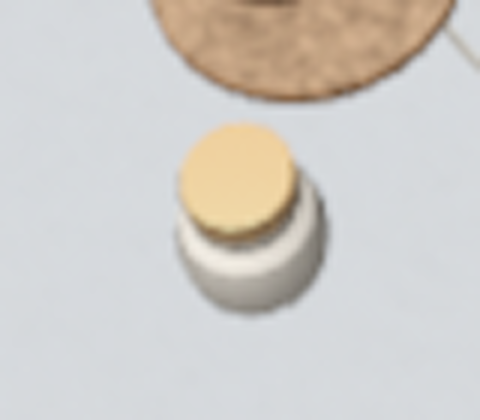

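```bash
cat >> h.py <<'E'
from scipy.optimize import least_squares
def darkfit(n,roi,z,diam,vmax=125,vcut=None,smin=70,hue=(5,20)):
    """dark disc: lower contour (below image row vcut) of the dark-brown region, circle of known size on plane z"""
    im,K,T=load(n); u0,v0,u1,v1=roi
    c=cv2.resize(im[v0:v1,u0:u1],None,fx=4,fy=4,interpolation=cv2.INTER_CUBIC)
    H=cv2.cvtColor(c,cv2.COLOR_BGR2HSV)
    m=((H[...,2]<vmax)&(H[...,1]>smin)&(H[...,0]>hue[0])&(H[...,0]<hue[1])).astype(np.uint8)*255
    k=max(cv2.findContours(m,cv2.RETR_EXTERNAL,cv2.CHAIN_APPROX_NONE)[0],key=cv2.contourArea).reshape(-1,2)
    uv=(k+0.5)/4-0.5+[u0,v0]; s=uv[:,1]>vcut
    P=onplane(K,uv[s],z,T)
    f=least_squares(lambda x:np.hypot(P[:,0]-x[0],P[:,1]-x[1])-x[2],[*P[:,:2].mean(0),diam/2],loss="soft_l1",f_scale=3e-4)
    g=least_squares(lambda x:np.hypot(P[:,0]-x[0],P[:,1]-x[1])-diam/2,P[:,:2].mean(0),loss="soft_l1",f_scale=3e-4)
    v=c.copy(); cv2.polylines(v,[k[s].reshape(-1,1,2)],False,(0,0,255),1)
    return (f.x[:2],2*f.x[2],g.x,np.abs(g.fun).mean()),v
E
python3 - <<'E'
from h import *
r,v=darkfit("w10",(225,160,320,260),.084,.049,128,205); print(r); cv2.imwrite("pics/a.png",v)
E
```

```text
(array([0.46586942, 0.21701469]), np.float64(0.04913669749486213), array([0.46577396, 0.21701948]), np.float64(0.0016880472080916162))
```

View pics/a.png

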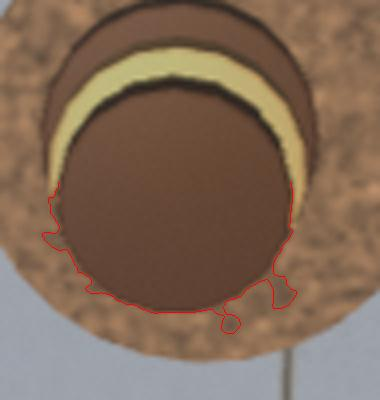

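Emit:
move_arm --targets '[{"gripper": 0.75, "travel": [0.03, -0.19, 0], "rot": [0, 0, 0]}, {"gripper": 0.75, "travel": [0, 0, 0.5], "rot": [0, 0, 0]}, {"gripper": 0.75, "travel": [0, 0, 0.8], "rot": [0, 0, 0]}, {"gripper": 0.75, "travel": [0, 0, 0.8], "rot": [0, 0, 0]}, {"gripper": 0.75, "travel": [0, 0, 0.8], "rot": [0, 0, 0]}, {"gripper": 0.75, "travel": [0, 0, 0.8], "rot": [0, 0, 0]}, {"gripper": 0.75, "travel": [0, 0, 0.6], "rot": [0, 0, 0]}, {"gripper": 0.75, "travel": [0, 0, 0.47], "rot": [0, 0, 0]}, {"gripper": 0.75, "travel": [0, 0, 0], "rot": [0, 0, 0]}, {"gripper": 0.75, "travel": [0, 0, 0], "rot": [0, 0, 0]}]'

```text
t: 11.22
tcp_pos: [0.4665, 0.2174, 0.0792]
tool_rot: [1.0, 0.0, -0.001, 0.0]
force: [0.6, 0.3, -0.4]
finger_gap: 0.753
```

```bash
python3 snap.py w11
```

```text
11.2167 [0.4665 0.2174 0.0792] [ 1.e+00  3.e-04 -7.e-04  1.e-04] 0.027 gap 0.753
```

View pics/w11.png

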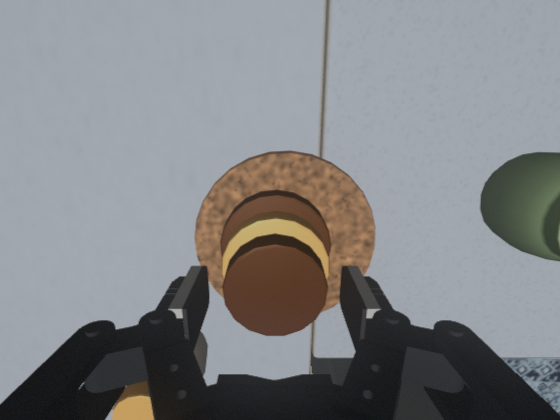

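Emit:
move_arm --targets '[{"gripper": 0.55, "travel": [0, 0, 0], "rot": [0, 0, 0]}, {"gripper": 0.4, "travel": [0, 0, 0], "rot": [0, 0, 0]}, {"gripper": 0.4, "travel": [0, 0, 0], "rot": [0, 0, 0]}, {"gripper": 0.4, "travel": [0, 0, 0], "rot": [0, 0, 0]}, {"gripper": 0.4, "travel": [0, 0, -0.3], "rot": [0, 0, 0]}, {"gripper": 0.4, "travel": [0, 0, -0.6], "rot": [0, 0, 0]}, {"gripper": 0.4, "travel": [0, 0, -0.8], "rot": [0, 0, 0]}, {"gripper": 0.4, "travel": [0, 0, -0.8], "rot": [0, 0, 0]}, {"gripper": 0.4, "travel": [0.1, 0.3, -0.8], "rot": [0, 0, 0]}, {"gripper": 0.4, "travel": [0.1, 0.7, -0.54], "rot": [0, 0, 0]}, {"gripper": 0.4, "travel": [0.1, 0.9, 0], "rot": [0, 0, 0]}, {"gripper": 0.4, "travel": [0.1, 0.9, 0], "rot": [0, 0, 0]}, {"gripper": 0.4, "travel": [0.1, 0.9, 0], "rot": [0, 0, 0]}, {"gripper": 0.4, "travel": [0.1, 0.9, 0], "rot": [0, 0, 0]}, {"gripper": 0.4, "travel": [0.1, 0.9, 0], "rot": [0, 0, 0]}, {"gripper": 0.4, "travel": [0.1, 0.7, 0], "rot": [0, 0, 0]}, {"gripper": 0.4, "travel": [0.1, 0.42, 0], "rot": [0, 0, 0]}, {"gripper": 0.4, "travel": [0.08, 0, 0], "rot": [0, 0, 0]}, {"gripper": 0.4, "travel": [0, 0, 0], "rot": [0, 0, 0]}, {"gripper": 0.4, "travel": [0, 0, 0], "rot": [0, 0, 0]}]'

```text
t: 12.93
tcp_pos: [0.4913, 0.052, 0.1757]
tool_rot: [1.0, 0.0, -0.0, -0.0]
force: [-0.1, -0.1, -0.4]
finger_gap: 0.553
```

```bash
python3 snap.py w12
```

```text
12.9333 [0.4913 0.052  0.1757] [ 1.e+00  1.e-04 -1.e-04 -2.e-04] 0.011 gap 0.553
```

View pics/w12.png

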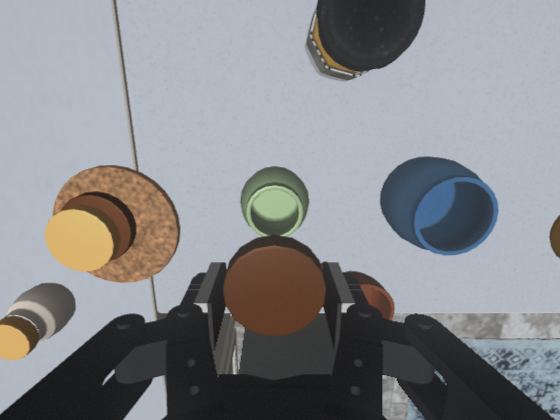

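```bash
python3 - <<'E'
from h import *
im,K,T=load("w12"); 
H=cv2.cvtColor(im,cv2.COLOR_BGR2HSV); print(H[228:340:4,275].tolist())
r,v=ringfit("w12",(238,165,312,240),.062,130,(38,65),35); print("sage",r); cv2.imwrite("pics/a.png",v)
r,v=darkfit("w12",(215,225,335,340),.1757+.0048,.049,140,290); print("lid",r); cv2.imwrite("pics/b.png",v)
E
```

```text
[[53, 40, 76], [52, 37, 76], [15, 47, 54], [14, 49, 57], [13, 70, 58], [11, 114, 114], [11, 119, 109], [10, 124, 107], [11, 126, 107], [11, 126, 105], [11, 130, 104], [11, 134, 103], [10, 130, 104], [11, 140, 100], [11, 139, 101], [11, 139, 99], [11, 142, 99], [11, 151, 98], [11, 142, 97], [11, 145, 97], [10, 146, 96], [11, 149, 96], [11, 148, 95], [11, 142, 95], [12, 154, 93], [11, 152, 94], [11, 148, 95], [15, 17, 61]]
sage (array([0.49369377, 0.05241381]), np.float64(0.048285145112716026), np.float64(0.0005819220962177424), 483)
lid (array([0.49038826, 0.05196929]), np.float64(0.04707893401023086), array([0.4915483 , 0.05195007]), np.float64(0.0003954150638371975))
```

View pics/a.png

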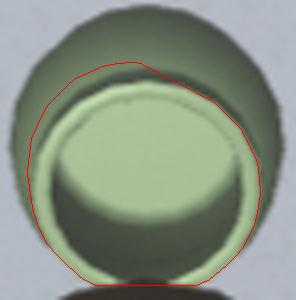

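View pics/b.png

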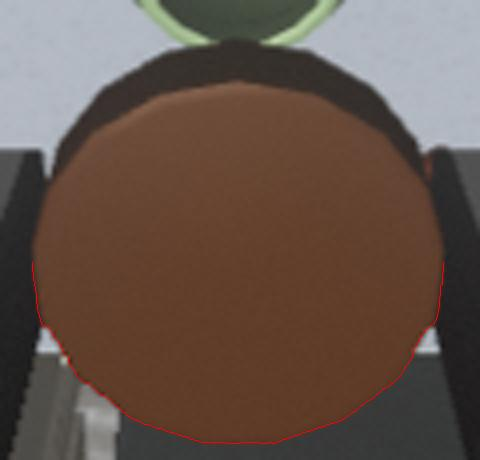

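```bash
python3 - <<'E'
from h import *
for t in (150,160,170):
  r,v=ringfit("w12",(238,165,312,236),.062,t,(38,65),35); print("sage",t,r); cv2.imwrite("pics/a.png",v)
E
```

```text
sage 150 (array([0.49105415, 0.05207699]), np.float64(0.045672452467802466), np.float64(7.587090879260809e-05), 445)
sage 160 (array([0.49116239, 0.05209494]), np.float64(0.04527293302235152), np.float64(7.442250714616015e-05), 418)
sage 170 (array([0.49129   , 0.05213123]), np.float64(0.044766978436047246), np.float64(7.672696333967681e-05), 411)
```

View pics/a.png

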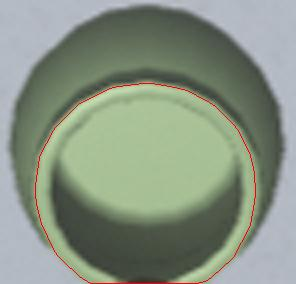

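Emit:
move_arm --targets '[{"gripper": 0.4, "travel": [0.01, 0, 0.4], "rot": [0, 0, 0]}, {"gripper": 0.4, "travel": [0, 0, 0.7], "rot": [0, 0, 0]}, {"gripper": 0.4, "travel": [0, 0, 0.7], "rot": [0, 0, 0]}, {"gripper": 0.4, "travel": [0, 0, 0.7], "rot": [0, 0, 0]}, {"gripper": 0.4, "travel": [0, 0, 0.6], "rot": [0, 0, 0]}, {"gripper": 0.4, "travel": [0, 0, 0.4], "rot": [0, 0, 0]}, {"gripper": 0.4, "travel": [0, 0, 0.2], "rot": [0, 0, 0]}, {"gripper": 0.4, "travel": [0, 0, 0.1], "rot": [0, 0, 0]}, {"gripper": 0.4, "travel": [0, 0, 0.1], "rot": [0, 0, 0]}, {"gripper": 0.4, "travel": [0, 0, 0.1], "rot": [0, 0, 0]}, {"gripper": 0.4, "travel": [0, 0, 0.1], "rot": [0, 0, 0]}, {"gripper": 0.4, "travel": [0, 0, 0.08], "rot": [0, 0, 0]}, {"gripper": 0.4, "travel": [0, 0, 0.06], "rot": [0, 0, 0]}, {"gripper": 0.4, "travel": [0, 0, 0], "rot": [0, 0, 0]}, {"gripper": 0.4, "travel": [0, 0, 0], "rot": [0, 0, 0]}]'

```text
t: 14.23
tcp_pos: [0.4923, 0.0513, 0.0725]
tool_rot: [1.0, -0.0, 0.001, 0.0]
force: [-3.7, 0.8, 21.9]
finger_gap: 0.554
```

```bash
python3 snap.py w13
```

```text
14.2333 [0.4923 0.0513 0.0725] [ 1.0e+00 -1.0e-04  1.4e-03  1.0e-04] 0.002 gap 0.554
```

View pics/w13.png

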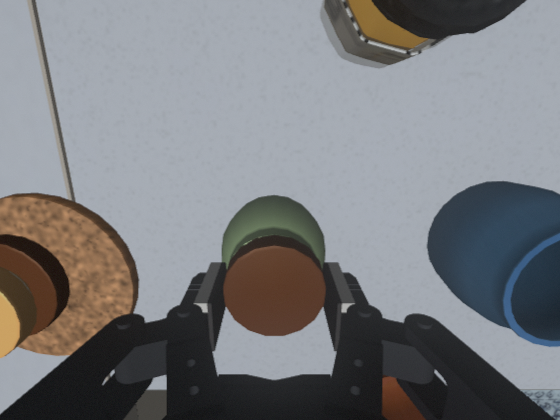

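Emit:
move_arm --targets '[{"gripper": 0.6, "travel": [0, 0, 0], "rot": [0, 0, 0]}, {"gripper": 0.75, "travel": [0, 0, 0], "rot": [0, 0, 0]}, {"gripper": 0.75, "travel": [0, 0, 0], "rot": [0, 0, 0]}, {"gripper": 0.75, "travel": [0, 0, -0.3], "rot": [0, 0, 0]}, {"gripper": 0.75, "travel": [0, 0, -0.8], "rot": [0, 0, 0]}, {"gripper": 0.75, "travel": [0, 0, -1], "rot": [0, 0, 0]}, {"gripper": 0.75, "travel": [0, 0, -1], "rot": [0, 0, 0]}, {"gripper": 0.75, "travel": [0, 0, -1], "rot": [0, 0, 0]}, {"gripper": 0.75, "travel": [0, 0, -0.3], "rot": [0, 0, 0]}, {"gripper": 0.75, "travel": [0, 0, 0], "rot": [0, 0, 0]}, {"gripper": 0.75, "travel": [0, 0, 0], "rot": [0, 0, 0]}]'

```text
t: 15.2
tcp_pos: [0.4915, 0.0513, 0.1795]
tool_rot: [1.0, -0.0, 0.0, 0.0]
force: [-0.3, -0.2, -0.6]
finger_gap: 0.749
```

```bash
python3 snap.py w14; python3 - <<'E'
from h import *
im,K,T=load("w14"); 
H=cv2.cvtColor(im,cv2.COLOR_BGR2HSV); print(H[160:250:4,275].tolist())
cv2.imwrite("pics/w14c.png",cv2.resize(im[160:250,220:330],None,fx=6,fy=6,interpolation=cv2.INTER_CUBIC))
E
```

```text
15.2 [0.4915 0.0513 0.1795] [ 1.e+00 -1.e-04  1.e-04  0.e+00] 0.029 gap 0.749
[[109, 19, 185], [107, 19, 184], [60, 28, 81], [49, 38, 93], [50, 49, 109], [47, 54, 123], [15, 26, 59], [10, 98, 107], [11, 102, 120], [10, 104, 118], [11, 104, 115], [11, 106, 113], [10, 105, 114], [10, 107, 110], [10, 108, 109], [10, 107, 107], [10, 107, 105], [9, 103, 106], [9, 104, 103], [10, 103, 102], [9, 104, 103], [8, 100, 99], [107, 20, 182]]
```

View pics/w14c.png

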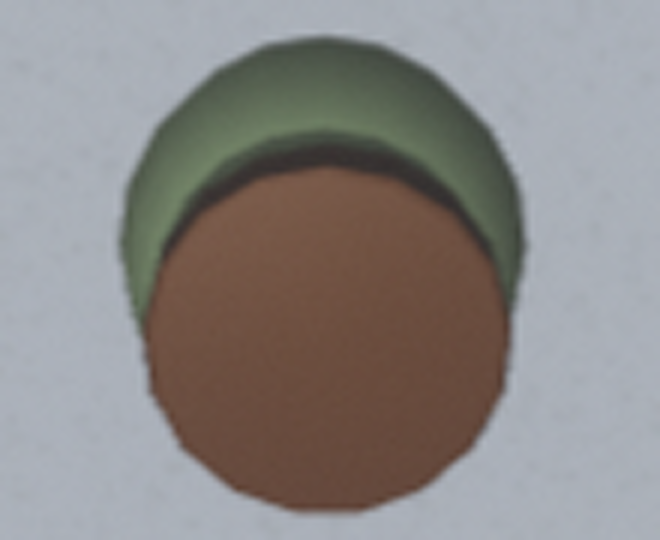

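Emit:
move_arm --targets '[{"gripper": 0.85, "travel": [-0.1, -0.4, 0], "rot": [0, 0, 0]}, {"gripper": 0.85, "travel": [-0.14, -0.9, 0], "rot": [0, 0, 0]}, {"gripper": 0.85, "travel": [-0.14, -0.9, 0], "rot": [0, 0, 0]}, {"gripper": 0.85, "travel": [-0.14, -0.9, 0], "rot": [0, 0, 0]}, {"gripper": 0.85, "travel": [-0.14, -0.9, 0], "rot": [0, 0, 0]}, {"gripper": 0.85, "travel": [-0.14, -0.9, 0], "rot": [0, 0, 0]}, {"gripper": 0.85, "travel": [-0.14, -0.9, 0], "rot": [0, 0, 0]}, {"gripper": 0.85, "travel": [-0.08, -0.5, 0], "rot": [0, 0, 0]}, {"gripper": 0.85, "travel": [0, -0.2, 0], "rot": [0, 0, 0]}, {"gripper": 0.85, "travel": [0, 0, 0], "rot": [0, 0, 0]}, {"gripper": 0.85, "travel": [0, 0, 0], "rot": [0, 0, 0]}, {"gripper": 0.85, "travel": [0, 0, 0], "rot": [0, 0, 0]}]'

```text
t: 16.25
tcp_pos: [0.4661, 0.2132, 0.179]
tool_rot: [1.0, -0.0, -0.001, 0.0]
force: [-0.2, -0.5, 0.3]
finger_gap: 0.848
```

```bash
python3 snap.py w15; python3 - <<'E'
from h import *
im,K,T=load("w15"); 
r,v=ringfit("w15",(220,150,330,260),.060,160,(10,35),70); print("lidy",r); cv2.imwrite("pics/a.png",v)
E
```

```text
16.25 [0.4661 0.2132 0.179 ] [ 1.e+00 -4.e-04 -6.e-04  3.e-04] 0.009 gap 0.848
lidy (array([0.46485158, 0.21675031]), np.float64(0.056621591971961156), np.float64(0.00010924411463717604), 671)
```

View pics/w15.png

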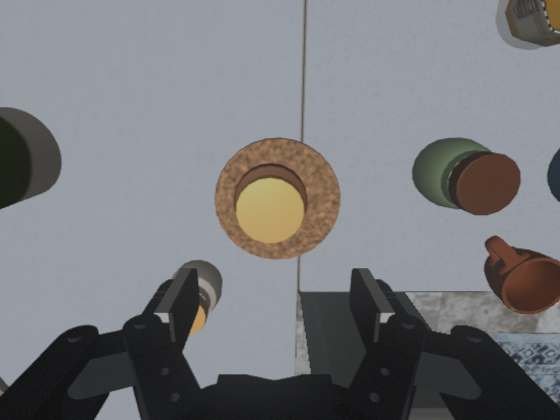

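View pics/a.png

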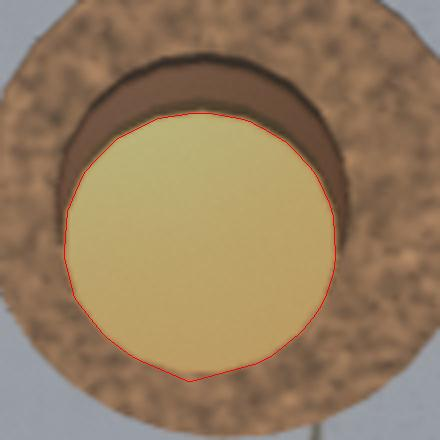

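Emit:
move_arm --targets '[{"gripper": 0.85, "travel": [-0.05, -0.14, 0], "rot": [0, 0, 0]}, {"gripper": 0.85, "travel": [0, 0, 0.5], "rot": [0, 0, 0]}, {"gripper": 0.85, "travel": [0, 0, 0.8], "rot": [0, 0, 0]}, {"gripper": 0.85, "travel": [0, 0, 0.8], "rot": [0, 0, 0]}, {"gripper": 0.85, "travel": [0, 0, 0.8], "rot": [0, 0, 0]}, {"gripper": 0.85, "travel": [0, 0, 0.8], "rot": [0, 0, 0]}, {"gripper": 0.85, "travel": [0, 0, 0.7], "rot": [0, 0, 0]}, {"gripper": 0.85, "travel": [0, 0, 0.4], "rot": [0, 0, 0]}, {"gripper": 0.85, "travel": [0, 0, 0.26], "rot": [0, 0, 0]}, {"gripper": 0.85, "travel": [0, 0, 0], "rot": [0, 0, 0]}, {"gripper": 0.85, "travel": [0, 0, 0], "rot": [0, 0, 0]}]'

```text
t: 17.22
tcp_pos: [0.4653, 0.2173, 0.0533]
tool_rot: [1.0, -0.0, 0.0, -0.0]
force: [0.1, 0.1, 0.5]
finger_gap: 0.849
```

```bash
python3 snap.py w16
```

```text
17.2167 [0.4653 0.2173 0.0533] [ 1.e+00 -3.e-04  2.e-04 -1.e-04] 0.018 gap 0.849
```

View pics/w16.png

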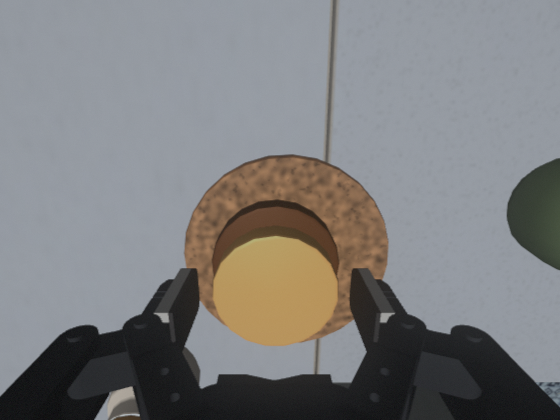

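Emit:
move_arm --targets '[{"gripper": 0.65, "travel": [0, 0, 0], "rot": [0, 0, 0]}, {"gripper": 0.5, "travel": [0, 0, 0], "rot": [0, 0, 0]}, {"gripper": 0.5, "travel": [0, 0, 0], "rot": [0, 0, 0]}, {"gripper": 0.5, "travel": [0, 0, 0], "rot": [0, 0, 0]}, {"gripper": 0.5, "travel": [0, 0, -0.3], "rot": [0, 0, 0]}, {"gripper": 0.5, "travel": [0, 0, -0.6], "rot": [0, 0, 0]}, {"gripper": 0.5, "travel": [0, 0, -0.8], "rot": [0, 0, 0]}, {"gripper": 0.5, "travel": [0, 0, -0.8], "rot": [0, 0, 0]}, {"gripper": 0.5, "travel": [0, 0, -0.8], "rot": [0, 0, 0]}, {"gripper": 0.5, "travel": [0, 0, -0.8], "rot": [0, 0, 0]}, {"gripper": 0.5, "travel": [0, 0, -0.8], "rot": [0, 0, 0]}, {"gripper": 0.5, "travel": [0, 0, -0.5], "rot": [0, 0, 0]}, {"gripper": 0.5, "travel": [0, 0, -0.27], "rot": [0, 0, 0]}, {"gripper": 0.5, "travel": [0, 0, 0], "rot": [0, 0, 0]}]'

```text
t: 18.43
tcp_pos: [0.4658, 0.2176, 0.1967]
tool_rot: [1.0, -0.0, 0.002, -0.0]
force: [0.2, -0.4, -1.0]
finger_gap: 0.661
```

```bash
python3 snap.py w17
```

```text
18.4333 [0.4658 0.2176 0.1967] [ 1.e+00 -1.e-04  2.e-03 -4.e-04] 0.037 gap 0.661
```

View pics/w17.png

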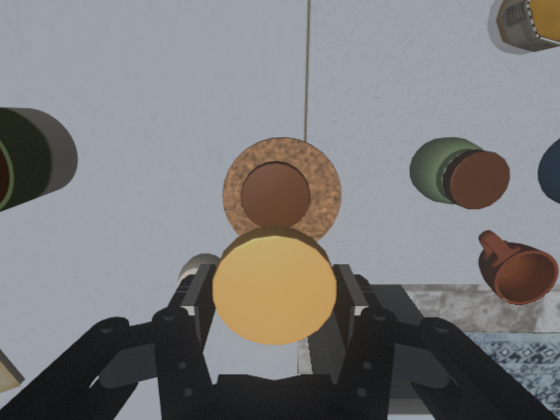

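Emit:
move_arm --targets '[{"gripper": 0.5, "travel": [0, 0.5, 0], "rot": [0, 0, 0]}, {"gripper": 0.5, "travel": [0, 1, 0], "rot": [0, 0, 0]}, {"gripper": 0.5, "travel": [0, 1, 0], "rot": [0, 0, 0]}, {"gripper": 0.5, "travel": [0, 1, 0], "rot": [0, 0, 0]}, {"gripper": 0.5, "travel": [0, 1, 0], "rot": [0, 0, 0]}, {"gripper": 0.5, "travel": [0, 1, 0], "rot": [0, 0, 0]}, {"gripper": 0.5, "travel": [0, 1, 0], "rot": [0, 0, 0]}, {"gripper": 0.5, "travel": [0, 1, 0], "rot": [0, 0, 0]}, {"gripper": 0.5, "travel": [0, 1, 0], "rot": [0, 0, 0]}, {"gripper": 0.5, "travel": [0, 1, 0], "rot": [0, 0, 0]}, {"gripper": 0.5, "travel": [0, 1, 0], "rot": [0, 0, 0]}, {"gripper": 0.5, "travel": [-0.1, 1, 0], "rot": [0, 0, 0]}, {"gripper": 0.5, "travel": [-0.1, 1, 0], "rot": [0, 0, 0]}, {"gripper": 0.5, "travel": [-0.1, 1, 0], "rot": [0, 0, 0]}, {"gripper": 0.5, "travel": [-0.1, 1, 0], "rot": [0, 0, 0]}, {"gripper": 0.5, "travel": [-0.1, 1, 0], "rot": [0, 0, 0]}, {"gripper": 0.5, "travel": [0, 1, 0], "rot": [0, 0, 0]}, {"gripper": 0.5, "travel": [0, 1, 0], "rot": [0, 0, 0]}, {"gripper": 0.5, "travel": [0, 1, 0], "rot": [0, 0, 0]}, {"gripper": 0.5, "travel": [0, 0.5, 0], "rot": [0, 0, 0]}]'

```text
t: 20.15
tcp_pos: [0.4515, -0.2608, 0.1936]
tool_rot: [1.0, -0.001, -0.001, 0.0]
force: [1.1, 0.3, -0.2]
finger_gap: 0.657
```

Emit:
move_arm --targets '[{"gripper": 0.5, "travel": [0, 0.17, 0], "rot": [0, 0, 0]}, {"gripper": 0.5, "travel": [0, 0, 0], "rot": [0, 0, 0]}, {"gripper": 0.5, "travel": [0, 0, 0], "rot": [0, 0, 0]}, {"gripper": 0.5, "travel": [0, 0, 0], "rot": [0, 0, 0]}]'

```text
t: 20.48
tcp_pos: [0.4518, -0.2602, 0.1944]
tool_rot: [1.0, 0.0, -0.001, -0.001]
force: [0.0, -0.3, -0.7]
finger_gap: 0.662
```

```bash
python3 snap.py w18; python3 - <<'E'
from h import *
s=np.load("pics/w18.npy"); 
r,v=ringfit("w18",(245,150,325,225),.068,185,(14,32)); print("yellow",r); cv2.imwrite("pics/a.png",v)
E
```

```text
20.4833 [ 0.4518 -0.2602  0.1944] [ 1.e+00  4.e-04 -7.e-04 -8.e-04] 0.007 gap 0.662
yellow (array([ 0.45395118, -0.26149998]), np.float64(0.053092330212672796), np.float64(0.00014122903359009136), 304)
```

View pics/w18.png

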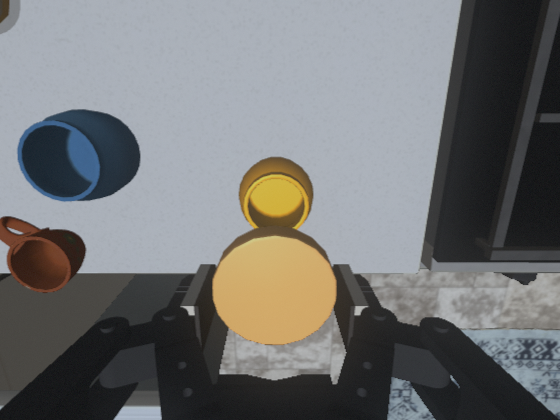

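```bash
cat >> h.py <<'E'
def knownfit(n,roi,z,diam,thr,hue,smin,vlim):
    """bright region hull, points above image row vlim only, circle of given diameter (apparent)"""
    im,K,T=load(n); u0,v0,u1,v1=roi
    c=cv2.resize(im[v0:v1,u0:u1],None,fx=4,fy=4,interpolation=cv2.INTER_CUBIC)
    H=cv2.cvtColor(c,cv2.COLOR_BGR2HSV)
    m=((H[...,2]>thr)&(H[...,1]>smin)&(H[...,0]>hue[0])&(H[...,0]<hue[1])).astype(np.uint8)*255
    k=max(cv2.findContours(m,cv2.RETR_EXTERNAL,cv2.CHAIN_APPROX_NONE)[0],key=cv2.contourArea)
    hm=np.zeros_like(m); cv2.fillPoly(hm,[cv2.convexHull(k)],255)
    cc=max(cv2.findContours(hm,cv2.RETR_EXTERNAL,cv2.CHAIN_APPROX_NONE)[0],key=len).reshape(-1,2)
    uv=(cc+0.5)/4-0.5+[u0,v0]; s=uv[:,1]<vlim
    P=onplane(K,uv[s],z,T)
    g=least_squares(lambda x:np.hypot(P[:,0]-x[0],P[:,1]-x[1])-diam/2,P[:,:2].mean(0),loss="soft_l1",f_scale=3e-4)
    v=c.copy(); v[tuple(cc[s].T[::-1])]=(0,0,255)
    return (g.x,np.abs(g.fun).mean()),v
E
python3 - <<'E'
from h import *
r,v=knownfit("w18",(235,150,325,228),.068,.0551,185,(14,32),60,222); print("yellow",r); cv2.imwrite("pics/a.png",v)
r,v=ringfit("w18",(200,220,350,350),.1944+.0067,170,(10,35),70); print("lid",r); cv2.imwrite("pics/b.png",v)
E
```

```text
yellow (array([ 0.45273768, -0.26148309]), np.float64(0.00015598877631879148))
lid (array([ 0.45164096, -0.26025906]), np.float64(0.05617676356041964), np.float64(0.00011426429221800754), 1323)
```

View pics/a.png

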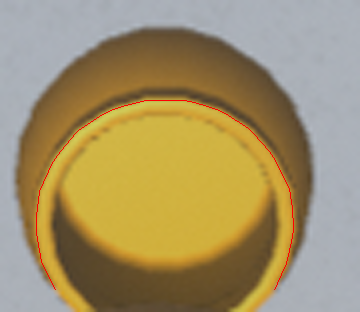

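View pics/b.png

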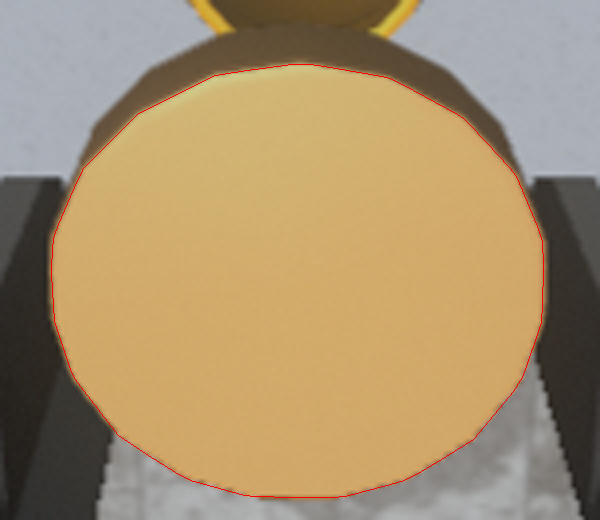

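Emit:
move_arm --targets '[{"gripper": 0.5, "travel": [0.05, 0.05, 0], "rot": [0, 0, 0]}, {"gripper": 0.5, "travel": [0, 0, 0.5], "rot": [0, 0, 0]}, {"gripper": 0.5, "travel": [0, 0, 0.8], "rot": [0, 0, 0]}, {"gripper": 0.5, "travel": [0, 0, 0.8], "rot": [0, 0, 0]}, {"gripper": 0.5, "travel": [0, 0, 0.8], "rot": [0, 0, 0]}, {"gripper": 0.5, "travel": [0, 0, 0.7], "rot": [0, 0, 0]}, {"gripper": 0.5, "travel": [0, 0, 0.4], "rot": [0, 0, 0]}, {"gripper": 0.5, "travel": [0, 0, 0.2], "rot": [0, 0, 0]}, {"gripper": 0.5, "travel": [0, 0, 0.1], "rot": [0, 0, 0]}, {"gripper": 0.5, "travel": [0, 0, 0.1], "rot": [0, 0, 0]}, {"gripper": 0.5, "travel": [0, 0, 0.1], "rot": [0, 0, 0]}, {"gripper": 0.5, "travel": [0, 0, 0.1], "rot": [0, 0, 0]}, {"gripper": 0.5, "travel": [0, 0, 0.1], "rot": [0, 0, 0]}, {"gripper": 0.5, "travel": [0, 0, 0.1], "rot": [0, 0, 0]}, {"gripper": 0.5, "travel": [0, 0, 0], "rot": [0, 0, 0]}, {"gripper": 0.5, "travel": [0, 0, 0], "rot": [0, 0, 0]}]'

```text
t: 21.87
tcp_pos: [0.4539, -0.2634, 0.0762]
tool_rot: [1.0, -0.0, 0.001, 0.0]
force: [-0.9, 1.0, 10.5]
finger_gap: 0.661
```

```bash
python3 snap.py w19
```

```text
21.8667 [ 0.4539 -0.2634  0.0762] [ 1.e+00 -1.e-04  5.e-04  5.e-04] 0.002 gap 0.661
```

Emit:
move_arm --targets '[{"gripper": 0.5, "travel": [0, 0, 0.05], "rot": [0, 0, 0]}, {"gripper": 0.5, "travel": [0, 0, 0], "rot": [0, 0, 0]}, {"gripper": 0.5, "travel": [0, 0, 0], "rot": [0, 0, 0]}]'

```text
t: 22.17
tcp_pos: [0.4539, -0.2634, 0.0761]
tool_rot: [1.0, -0.0, 0.001, 0.001]
force: [-2.6, 3.3, 17.6]
finger_gap: 0.66
```

Emit:
move_arm --targets '[{"gripper": 0.7, "travel": [0, 0, 0], "rot": [0, 0, 0]}, {"gripper": 0.85, "travel": [0, 0, 0], "rot": [0, 0, 0]}, {"gripper": 0.85, "travel": [0, 0, 0], "rot": [0, 0, 0]}, {"gripper": 0.85, "travel": [0, 0, -0.3], "rot": [0, 0, 0]}, {"gripper": 0.85, "travel": [0, 0, -0.8], "rot": [0, 0, 0]}, {"gripper": 0.85, "travel": [0, 0, -1], "rot": [0, 0, 0]}, {"gripper": 0.85, "travel": [0, 0, -1], "rot": [0, 0, 0]}, {"gripper": 0.85, "travel": [0, 0, -1], "rot": [0, 0, 0]}, {"gripper": 0.85, "travel": [0, 0, -0.6], "rot": [0, 0, 0]}, {"gripper": 0.85, "travel": [0, 0, -0.3], "rot": [0, 0, 0]}, {"gripper": 0.85, "travel": [0, 0, 0], "rot": [0, 0, 0]}, {"gripper": 0.85, "travel": [0, 0, 0], "rot": [0, 0, 0]}]'

```text
t: 23.17
tcp_pos: [0.4534, -0.263, 0.1983]
tool_rot: [1.0, -0.0, -0.0, -0.0]
force: [0.2, 0.0, 0.1]
finger_gap: 0.849
```

```bash
python3 snap.py w20; python3 - <<'E'
from h import *
r,v=ringfit("w20",(220,140,340,260),.082,175,(10,24),70); print("lid y on pot",r)
im,K,T=load("w20"); H=cv2.cvtColor(im,cv2.COLOR_BGR2HSV); print(H[150:250:4,275].tolist())
E
```

```text
23.1667 [ 0.4534 -0.263   0.1983] [ 1.e+00 -1.e-04 -1.e-04 -1.e-04] 0.027 gap 0.849
lid y on pot (array([ 0.45330709, -0.26325697]), np.float64(0.056442087610075825), np.float64(0.00010529747024669418), 761)
[[109, 19, 187], [109, 19, 185], [15, 29, 122], [17, 132, 110], [18, 148, 129], [18, 162, 146], [17, 97, 95], [23, 99, 201], [25, 92, 210], [25, 94, 210], [24, 95, 211], [24, 98, 210], [23, 102, 210], [23, 103, 211], [22, 103, 210], [22, 105, 211], [21, 108, 211], [21, 109, 211], [21, 112, 210], [20, 110, 211], [20, 112, 210], [20, 112, 211], [20, 115, 211], [18, 120, 211], [108, 18, 185]]
```

Emit:
move_arm --targets '[{"gripper": 1, "travel": [0, -0.5, 0], "rot": [0, 0, 0]}, {"gripper": 1, "travel": [0, -1, 0], "rot": [0, 0, 0]}, {"gripper": 1, "travel": [0, -1, 0], "rot": [0, 0, 0]}, {"gripper": 1, "travel": [0, -1, 0], "rot": [0, 0, 0]}, {"gripper": 1, "travel": [0, -1, 0], "rot": [0, 0, 0]}, {"gripper": 1, "travel": [0, -1, 0], "rot": [0, 0, 0]}, {"gripper": 1, "travel": [0, -1, 0], "rot": [0, 0, 0]}, {"gripper": 1, "travel": [0, -1, 0], "rot": [0, 0, 0]}, {"gripper": 1, "travel": [0, -1, 0], "rot": [0, 0, 0]}, {"gripper": 1, "travel": [0, -1, 0], "rot": [0, 0, 0]}, {"gripper": 1, "travel": [0, -1, 0], "rot": [0, 0, 0]}, {"gripper": 1, "travel": [0.1, -1, 0], "rot": [0, 0, 0]}, {"gripper": 1, "travel": [0.1, -1, 0], "rot": [0, 0, 0]}, {"gripper": 1, "travel": [0.1, -1, 0], "rot": [0, 0, 0]}, {"gripper": 1, "travel": [0.1, -1, 0], "rot": [0, 0, 0]}, {"gripper": 1, "travel": [0.06, -1, 0], "rot": [0, 0, 0]}, {"gripper": 1, "travel": [0, -1, 0], "rot": [0, 0, 0]}, {"gripper": 1, "travel": [0, -1, 0], "rot": [0, 0, 0]}, {"gripper": 1, "travel": [0, -1, 0], "rot": [0, 0, 0]}, {"gripper": 1, "travel": [0, -0.5, 0], "rot": [0, 0, 0]}]'

```text
t: 24.88
tcp_pos: [0.4635, 0.2144, 0.1973]
tool_rot: [1.0, 0.001, -0.001, -0.0]
force: [0.3, -0.1, -0.5]
finger_gap: 1.002
```

Emit:
move_arm --targets '[{"gripper": 1, "travel": [0, -0.16, 0.4], "rot": [0, 0, 0]}, {"gripper": 1, "travel": [0, 0, 0.3], "rot": [0, 0, 0]}, {"gripper": 1, "travel": [0, 0, 0], "rot": [0, 0, 0]}, {"gripper": 1, "travel": [0, 0, 0], "rot": [0, 0, 0]}, {"gripper": 1, "travel": [0, 0, 0], "rot": [0, 0, 0]}]'

```text
t: 25.3
tcp_pos: [0.4652, 0.2147, 0.1806]
tool_rot: [1.0, -0.001, -0.001, 0.0]
force: [-0.0, 0.2, 0.1]
finger_gap: 0.999
```

```bash
python3 snap.py w21; python3 - <<'E'
from h import *
im,K,T=load("w21"); H=cv2.cvtColor(im,cv2.COLOR_BGR2HSV)
c=proj(K,[[.4655,.217,.036]],T)[0].astype(int); print(c)
print(H[c[1]-50:c[1]+60:4,c[0]].tolist()); print(H[c[1],c[0]-60:c[0]+60:4].tolist())
for vm in (118,124,128):
  for dv in (0,5):
    r,v=darkfit("w21",(c[0]-70,c[1]-60,c[0]+70,c[1]+60),.036,.067,vm,c[1]+dv); print(vm,dv,r)
cs=knownfit
r,v=darkfit("w17",(200,140,350,226),.036,.067,124,0); print("w17",r)
E
```

```text
25.3 [0.4652 0.2147 0.1806] [ 1.e+00 -1.e-03 -6.e-04  2.e-04] 0.011 gap 0.999
[271 201]
[[14, 104, 145], [14, 103, 136], [13, 107, 133], [12, 68, 49], [10, 105, 114], [11, 107, 112], [12, 114, 110], [11, 112, 109], [11, 116, 108], [11, 115, 106], [11, 117, 105], [11, 119, 103], [11, 121, 101], [11, 122, 100], [11, 124, 99], [10, 120, 100], [11, 125, 98], [11, 122, 96], [11, 121, 95], [10, 119, 94], [10, 121, 93], [13, 104, 133], [13, 106, 142], [14, 107, 146], [14, 103, 148], [14, 98, 114], [13, 98, 130], [109, 17, 166]]
[[106, 20, 167], [108, 18, 167], [13, 103, 144], [13, 104, 145], [14, 105, 136], [14, 105, 138], [13, 106, 116], [11, 110, 104], [11, 111, 103], [11, 116, 103], [10, 116, 103], [11, 120, 102], [11, 119, 103], [10, 120, 102], [11, 120, 100], [11, 119, 101], [11, 124, 101], [12, 126, 99], [11, 122, 100], [12, 128, 98], [11, 125, 98], [11, 124, 97], [11, 124, 97], [11, 125, 96], [10, 119, 90], [13, 101, 121], [13, 104, 123], [14, 106, 130], [13, 103, 134], [14, 104, 140]]
118 0 (array([0.46728531, 0.21659702]), np.float64(0.06760329943612799), array([0.46690405, 0.21660
[... 182 characters left out ...]
)
124 0 (array([0.46764817, 0.21643697]), np.float64(0.06899736785980094), array([0.46638748, 0.2164327 ]), np.float64(0.0013508658565172477))
124 5 (array([0.46707725, 0.21671946]), np.float64(0.06808955364283693), array([0.46639639, 0.21665856]), np.float64(0.0009349699581646091))
128 0 (array([0.46687411, 0.21656284]), np.float64(0.0693585586654987), array([0.46530007, 0.21662192]), np.float64(0.00167147805729303))
128 5 (array([0.46610977, 0.21695561]), np.float64(0.06823874749350688), array([0.46528277, 0.2169009 ]), np.float64(0.001366015351136396))
w17 (array([0.46779251, 0.21664218]), np.float64(0.06763579305104606), array([0.46802878, 0.21666156]), np.float64(0.0009499161024819283))
```

Emit:
move_arm --targets '[{"gripper": 1, "travel": [0.08, -0.08, 0], "rot": [0, 0, 0]}, {"gripper": 1, "travel": [0, 0, 0.5], "rot": [0, 0, 0]}, {"gripper": 1, "travel": [0, 0, 0.8], "rot": [0, 0, 0]}, {"gripper": 1, "travel": [0, 0, 0.8], "rot": [0, 0, 0]}, {"gripper": 1, "travel": [0, 0, 0.8], "rot": [0, 0, 0]}, {"gripper": 1, "travel": [0, 0, 0.8], "rot": [0, 0, 0]}, {"gripper": 1, "travel": [0, 0, 0.8], "rot": [0, 0, 0]}, {"gripper": 1, "travel": [0, 0, 0.7], "rot": [0, 0, 0]}, {"gripper": 1, "travel": [0, 0, 0.5], "rot": [0, 0, 0]}, {"gripper": 1, "travel": [0, 0, 0.3], "rot": [0, 0, 0]}, {"gripper": 1, "travel": [0, 0, 0.14], "rot": [0, 0, 0]}, {"gripper": 1, "travel": [0, 0, 0], "rot": [0, 0, 0]}, {"gripper": 1, "travel": [0, 0, 0], "rot": [0, 0, 0]}]'

```text
t: 26.43
tcp_pos: [0.4678, 0.2178, 0.0281]
tool_rot: [1.0, -0.0, 0.001, -0.0]
force: [-0.0, -0.1, 1.0]
finger_gap: 1.0
```

```bash
python3 snap.py w22; python3 - <<'E'
from h import *
im,K,T=load("w22"); H=cv2.cvtColor(im,cv2.COLOR_BGR2HSV)
c=proj(K,[[.4672,.2166,.036]],T)[0].astype(int); print(c, T[:3,3])
print(H[c[1],c[0]-110:c[0]+110:5].tolist())
r,v=darkfit("w22",(c[0]-85,c[1]-80,c[0]+85,c[1]+80),.036,.067,118,c[1]+5); print(r)
E
```

```text
26.4333 [0.4678 0.2178 0.0281] [ 1.e+00 -2.e-04  5.e-04 -1.e-04] 0.013 gap 1.0
[276 295] [0.54645608 0.21778574 0.16089327]
[[15, 14, 37], [30, 7, 37], [0, 20, 38], [0, 13, 38], [14, 112, 160], [13, 109, 162], [14, 105, 129], [14, 110, 157], [10, 142, 90], [12, 141, 92], [11, 143, 93], [10, 140, 93], [10, 144, 92], [11, 147, 92], [11, 150, 90], [12, 149, 91], [11, 151, 91], [11, 149, 91], [11, 146, 91], [11, 146, 91], [11, 150, 90], [11, 154, 88], [12, 150, 90], [11, 154, 91], [11, 152, 89], [11, 150, 90], [11, 147, 90], [11, 150, 90], [11, 146, 89], [11, 151, 91], [12, 160, 89], [11, 147, 90], [11, 156, 90], [11, 147, 90], [12, 152, 89], [11, 149, 91], [11, 147, 90], [14, 114, 139], [14, 111, 119], [14, 111, 140], [13, 78, 59], [5, 37, 41], [4, 51, 40], [11, 50, 41]]
(array([0.46603815, 0.21659222]), np.float64(0.06584664856269219), array([0.46673603, 0.21651809]), np.float64(0.0005559848441453751))
```

Emit:
move_arm --targets '[{"gripper": 0.8, "travel": [0, 0, 0], "rot": [0, 0, 0]}, {"gripper": 0.6, "travel": [0, 0, 0], "rot": [0, 0, 0]}, {"gripper": 0.6, "travel": [0, 0, 0], "rot": [0, 0, 0]}, {"gripper": 0.6, "travel": [0, 0, 0], "rot": [0, 0, 0]}, {"gripper": 0.6, "travel": [0, 0, -0.3], "rot": [0, 0, 0]}, {"gripper": 0.6, "travel": [0, 0, -0.6], "rot": [0, 0, 0]}, {"gripper": 0.6, "travel": [0, 0, -0.8], "rot": [0, 0, 0]}, {"gripper": 0.6, "travel": [0, 0, -0.8], "rot": [0, 0, 0]}, {"gripper": 0.6, "travel": [0, 0, -0.8], "rot": [0, 0, 0]}, {"gripper": 0.6, "travel": [0, 0, -0.8], "rot": [0, 0, 0]}, {"gripper": 0.6, "travel": [0, 0, -0.8], "rot": [0, 0, 0]}, {"gripper": 0.6, "travel": [0, 0, -0.8], "rot": [0, 0, 0]}, {"gripper": 0.6, "travel": [0, 0, -0.5], "rot": [0, 0, 0]}, {"gripper": 0.6, "travel": [0, 0, -0.3], "rot": [0, 0, 0]}, {"gripper": 0.6, "travel": [0, 0, 0], "rot": [0, 0, 0]}, {"gripper": 0.6, "travel": [0, 0, 0], "rot": [0, 0, 0]}]'

```text
t: 27.82
tcp_pos: [0.467, 0.2178, 0.1903]
tool_rot: [1.0, -0.0, 0.0, -0.0]
force: [-0.1, -0.2, -0.4]
finger_gap: 0.761
```

```bash
python3 snap.py w23; python3 - <<'E'
from h import *
im,K,T=load("w23"); H=cv2.cvtColor(im,cv2.COLOR_BGR2HSV)
print(T[2,3]-.1327)
print(H[150:380:6,275].tolist()); 
z=T[2,3]-.1327+.0079
for vm in (125,135):
  r,v=darkfit("w23",(190,215,360,370),z,.067,vm,300); print(r)
E
```

```text
27.8167 [0.467  0.2178 0.1903] [ 1.e+00 -1.e-04  2.e-04 -1.e-04] 0.025 gap 0.761
0.1903497330664067
[[13, 106, 169], [13, 105, 156], [13, 103, 148], [14, 106, 154], [13, 106, 147], [14, 110, 165], [14, 108, 146], [14, 112, 157], [14, 109, 166], [14, 109, 141], [14, 112, 152], [14, 110, 164], [11, 101, 53], [11, 121, 59], [11, 129, 107], [11, 131, 107], [11, 131, 105], [11, 134, 103], [11, 136, 101], [11, 139, 101], [11, 141, 98], [11, 143, 98], [11, 149, 94], [11, 145, 95], [11, 144, 94], [11, 148, 93], [11, 145, 93], [11, 145, 93], [11, 141, 92], [10, 136, 94], [10, 134, 93], [10, 137, 91], [11, 133, 92], [10, 130, 92], [10, 127, 92], [107, 20, 183], [109, 20, 183], [107, 20, 183], [107, 20, 183]]
(array([0.46652667, 0.2177743 ]), np.float64(0.0661914619767861), array([0.46700382, 0.21781092]), np.float64(0.0005516582326454177))
(array([0.46652863, 0.21777586]), np.float64(0.06619572835896995), array([0.46700322, 0.21781258]), np.float64(0.0005528106394706723))
```

Emit:
move_arm --targets '[{"gripper": 0.6, "travel": [0, 0.4, 0], "rot": [0, 0, 0]}, {"gripper": 0.6, "travel": [0.1, 0.8, 0], "rot": [0, 0, 0]}, {"gripper": 0.6, "travel": [0.1, 1, 0], "rot": [0, 0, 0]}, {"gripper": 0.6, "travel": [0.1, 1, 0], "rot": [0, 0, 0]}, {"gripper": 0.6, "travel": [0.1, 1, 0], "rot": [0, 0, 0]}, {"gripper": 0.6, "travel": [0.1, 1, 0], "rot": [0, 0, 0]}, {"gripper": 0.6, "travel": [0.1, 1, 0], "rot": [0, 0, 0]}, {"gripper": 0.6, "travel": [0.1, 1, 0], "rot": [0, 0, 0]}, {"gripper": 0.6, "travel": [0.1, 1, 0], "rot": [0, 0, 0]}, {"gripper": 0.6, "travel": [0.1, 1, 0], "rot": [0, 0, 0]}, {"gripper": 0.6, "travel": [0.09, 1, 0], "rot": [0, 0, 0]}, {"gripper": 0.6, "travel": [0, 1, 0], "rot": [0, 0, 0]}, {"gripper": 0.6, "travel": [0, 0.7, 0], "rot": [0, 0, 0]}, {"gripper": 0.6, "travel": [0, 0.35, 0], "rot": [0, 0, 0]}, {"gripper": 0.6, "travel": [0, 0, 0], "rot": [0, 0, 0]}, {"gripper": 0.6, "travel": [0, 0, 0], "rot": [0, 0, 0]}, {"gripper": 0.6, "travel": [0, 0, 0], "rot": [0, 0, 0]}]'

```text
t: 29.28
tcp_pos: [0.4913, -0.0875, 0.1896]
tool_rot: [1.0, 0.0, -0.001, -0.001]
force: [-0.0, -0.6, -0.3]
finger_gap: 0.763
```

```bash
python3 snap.py w24; python3 - <<'E'
from h import *
for t in (120,130):
  r,v=ringfit("w12",(375,150,505,260),.074,t,(95,115)); print("blue w12",r)
im,K,T=load("w24"); H=cv2.cvtColor(im,cv2.COLOR_BGR2HSV)
print(H[150:240:3,275].tolist()); print(H[205,225:330:4].tolist())
for t in (112,122,132,142):
  for vl in (208,216):
    r,v=knownfit("w24",(215,140,340,222),.074,.0643,t,(95,115),60,vl); print("blue",t,vl,r)
z=T[2,3]-.1327+.0079
r,v=darkfit("w24",(190,215,360,370),z,.067,130,300); print("lid",r)
E
```

```text
29.2833 [ 0.4913 -0.0875  0.1896] [ 1.e+00  1.e-04 -7.e-04 -5.e-04] 0.015 gap 0.763
blue w12 (array([ 0.49103771, -0.08923775]), np.float64(0.06431035274730751), np.float64(7.499741004059866e-05), 914)
blue w12 (array([ 0.49098765, -0.08933879]), np.float64(0.06414888705327411), np.float64(7.777196713930592e-05), 910)
[[108, 22, 196], [106, 20, 193], [106, 75, 85], [105, 85, 93], [105, 93, 101], [105, 89, 100], [105, 93, 99], [106, 92, 94], [106, 124, 148], [107, 127, 151], [106, 128, 153], [106, 128, 149], [106, 131, 148], [106, 130, 149], [106, 131, 148], [106, 130, 147], [106, 131, 150], [106, 131, 150], [106, 133, 148], [106, 133, 149], [107, 133, 149], [106, 136, 150], [106, 133, 151], [111, 85, 81], [168, 26, 49], [171, 35, 51], [2, 66, 58], [10, 110, 118], [11, 117, 111], [10, 121, 110]]
[[106, 20, 192], [109, 21, 195], [107, 31, 167], [106, 113, 124], [106, 119, 126], [105, 93, 96], [107, 127, 153], [107, 131, 152], [106, 129, 152], [107, 132, 151], [106, 132, 149], [106, 131, 150], [106, 132, 151], [106, 132, 149], [107, 133, 149], [106, 132, 147], [106, 132, 147], [106, 131
[... 272 characters left out ...]
 -0.08867705]), np.float64(0.00017645216853030848))
blue 122 208 (array([ 0.49107066, -0.08874601]), np.float64(7.300717201814924e-05))
blue 122 216 (array([ 0.49106972, -0.08872685]), np.float64(8.416482879960646e-05))
blue 132 208 (array([ 0.49084491, -0.08878537]), np.float64(9.93170773197121e-05))
blue 132 216 (array([ 0.49084416, -0.08876539]), np.float64(0.00010652850847634712))
blue 142 208 (array([ 0.4905745 , -0.08883734]), np.float64(0.00019165262277392192))
blue 142 216 (array([ 0.49057306, -0.08880091]), np.float64(0.0002262817196739615))
lid (array([ 0.49049378, -0.08706704]), np.float64(0.06633403830489795), array([ 0.4908754 , -0.08695829]), np.float64(0.00043939595278510665))
```

Emit:
move_arm --targets '[{"gripper": 0.6, "travel": [0.02, 0.06, 0], "rot": [0, 0, 0]}, {"gripper": 0.6, "travel": [0, 0, 0.4], "rot": [0, 0, 0]}, {"gripper": 0.6, "travel": [0, 0, 0.8], "rot": [0, 0, 0]}, {"gripper": 0.6, "travel": [0, 0, 0.8], "rot": [0, 0, 0]}, {"gripper": 0.6, "travel": [0, 0, 0.8], "rot": [0, 0, 0]}, {"gripper": 0.6, "travel": [0, 0, 0.5], "rot": [0, 0, 0]}, {"gripper": 0.6, "travel": [0, 0, 0.3], "rot": [0, 0, 0]}, {"gripper": 0.6, "travel": [0, 0, 0.2], "rot": [0, 0, 0]}, {"gripper": 0.6, "travel": [0, 0, 0.1], "rot": [0, 0, 0]}, {"gripper": 0.6, "travel": [0, 0, 0.1], "rot": [0, 0, 0]}, {"gripper": 0.6, "travel": [0, 0, 0.1], "rot": [0, 0, 0]}, {"gripper": 0.6, "travel": [0, 0, 0.1], "rot": [0, 0, 0]}, {"gripper": 0.6, "travel": [0, 0, 0.1], "rot": [0, 0, 0]}, {"gripper": 0.6, "travel": [0, 0, 0.12], "rot": [0, 0, 0]}, {"gripper": 0.6, "travel": [0, 0, 0], "rot": [0, 0, 0]}, {"gripper": 0.6, "travel": [0, 0, 0], "rot": [0, 0, 0]}]'

```text
t: 30.67
tcp_pos: [0.4928, -0.0901, 0.0806]
tool_rot: [1.0, -0.0, 0.001, 0.0]
force: [-1.4, 0.2, 8.3]
finger_gap: 0.764
```

Emit:
move_arm --targets '[{"gripper": 0.6, "travel": [0, 0, 0.05], "rot": [0, 0, 0]}, {"gripper": 0.6, "travel": [0, 0, 0], "rot": [0, 0, 0]}, {"gripper": 0.6, "travel": [0, 0, 0], "rot": [0, 0, 0]}]'

```text
t: 30.92
tcp_pos: [0.4928, -0.0901, 0.0805]
tool_rot: [1.0, -0.0, 0.001, 0.0]
force: [-3.1, 0.9, 17.4]
finger_gap: 0.766
```

Emit:
move_arm --targets '[{"gripper": 0.8, "travel": [0, 0, 0], "rot": [0, 0, 0]}, {"gripper": 1, "travel": [0, 0, 0], "rot": [0, 0, 0]}, {"gripper": 1, "travel": [0, 0, 0], "rot": [0, 0, 0]}, {"gripper": 1, "travel": [0, 0, -0.3], "rot": [0, 0, 0]}, {"gripper": 1, "travel": [0, 0, -0.8], "rot": [0, 0, 0]}, {"gripper": 1, "travel": [0, 0, -1], "rot": [0, 0, 0]}, {"gripper": 1, "travel": [0, 0, -1], "rot": [0, 0, 0]}, {"gripper": 1, "travel": [0, 0, -1], "rot": [0, 0, 0]}, {"gripper": 1, "travel": [0, 0, -0.8], "rot": [0, 0, 0]}, {"gripper": 1, "travel": [0, 0, -0.6], "rot": [0, 0, 0]}, {"gripper": 1, "travel": [0, 0, -0.3], "rot": [0, 0, 0]}, {"gripper": 1, "travel": [0, 0, 0], "rot": [0, 0, 0]}, {"gripper": 1, "travel": [0, 0, 0], "rot": [0, 0, 0]}, {"gripper": 1, "travel": [0, 0, 0], "rot": [0, 0, 0]}]'

```text
t: 32.08
tcp_pos: [0.4916, -0.0896, 0.2223]
tool_rot: [1.0, -0.0, -0.001, -0.0]
force: [0.2, 1.3, -0.3]
finger_gap: 1.0
```

```bash
python3 snap.py w25; python3 - <<'E'
from h import *
im,K,T=load("w25"); H=cv2.cvtColor(im,cv2.COLOR_BGR2HSV)
for n,c3,z,dm in (("blue",(.491,-.0888),.088,.067),("sage",(.4911,.0521),.076,.049)):
  c=proj(K,[[*c3,z]],T)[0].astype(int); print(n,c, H[c[1],c[0]].tolist())
  r=int(dm/2*318/(T[2,3]-z)*1.25)
  res,v=darkfit("w25",(c[0]-r,c[1]-r,c[0]+r,c[1]+r),z,dm,128,c[1]+3,60,(3,20)); print(res)
for n,c3,z,dm in (("yellow",(.4529,-.2617),.082,.058),("white",(.3705,.2941),.070,.040)):
  c=proj(K,[[*c3,z]],T)[0].astype(int); print(n,c)
  if 30<c[0]<530:
    r=int(dm/2*318/(T[2,3]-z)*1.4)
    try: print(ringfit("w25",(c[0]-r,c[1]-r,c[0]+r,c[1]+r),z,165,(10,24),70)[0])
    except Exception as e: print(e)
E
```

```text
32.0833 [ 0.4916 -0.0896  0.2223] [ 1.0e+00 -1.0e-04 -1.1e-03 -5.0e-04] 0.013 gap 1.0
blue [273 205] [10, 110, 107]
(array([ 0.49161333, -0.09014537]), np.float64(0.06474690527463128), array([ 0.49298177, -0.09013807]), np.float64(0.0003599488835254716))
sage [118 201] [11, 125, 102]
(array([0.49150947, 0.05089673]), np.float64(0.04809525001705015), array([0.49207341, 0.05091663]), np.float64(0.00019600521523552064))
yellow [459 242]
(array([ 0.45337703, -0.26369693]), np.float64(0.05649781253004792), np.float64(0.00010482657740491293), 666)
white [-91 310]
```

```bash
python3 - <<'E'
from h import *
from station import imaging
L={"white":((.3702,.2941),.070,.040,0),"sage":((.4915,.0511),.076,.049,1),"yellow":((.4533,-.2634),.082,.058,0),"blue":((.492,-.0900),.088,.067,1)}
for cam in("scene","top"):
  d=imaging.snapshot(cam); T=np.array(d["cam_to_world"]); im=d["img"][:,:,::-1].copy()
  cv2.imwrite(f"pics/{cam}_e.png",im); H=cv2.cvtColor(im,cv2.COLOR_BGR2HSV)
  for n,(xy,z,dm,dark) in L.items():
    c=proj(d,[[*xy,z]],T)[0]; up=proj(d,[[*xy,z+.01]],T)[0]
    ci=c.round().astype(int); r=int(dm*459/np.linalg.norm(T[:3,3]-[*xy,z])*.75)
    if not(r<ci[0]<560-r and r<ci[1]<420-r): continue
    w=H[ci[1]-r:ci[1]+r+1,ci[0]-r:ci[0]+r+1]; ref=H[ci[1],ci[0]].astype(int)
    m=((np.abs(w[...,0].astype(int)-ref[0])<9)&(np.abs(w[...,2].astype(int)-ref[2])<(14 if dark else 25))&(w[...,1]>60)).astype(np.uint8)
    m=cv2.morphologyEx(m,cv2.MORPH_OPEN,np.ones((3,3),np.uint8))
    cs=cv2.findContours(m,cv2.RETR_EXTERNAL,cv2.CHAIN_APPROX_NONE)[0]
    if not cs: print(cam,n,"none",ref); continue
    k=max(cs,key=cv2.contourArea); 
    if len(k)<6: continue
    e=cv2.fitEllipse(k); q=np.array(e[0])+ci-r
    exp=np.array(e[1])+1
    # ellipse expected from a horizontal disc
    a=np.linspace(0,2*np.pi,60); ee=cv2.fitEllipse(proj(d,np.c_[xy[0]+dm/2*np.cos(a),xy[1]+dm/2*np.sin(a),a*0+z],T).astype(np.float32))
    print(cam,n,"ref",ref,"px off",np.round(q-c,1),"px per +10mm",np.round(up-c,1),"axes",np.round(exp,1),"expected",np.round(ee[1],1))
E
```

```text
scene white ref [ 19  84 233] px off [0.2 0.5] px per +10mm [-0.6 -2.2] axes [16.7 19.1] expected [17.7 20.2]
scene sage ref [ 11 141 116] px off [0.5 0.7] px per +10mm [-0.2 -2.6] axes [15.3 18.8] expected [16.3 20.7]
scene yellow none [114  24  54]
scene blue none [101  56  96]
top white ref [ 32 107 157] px off [-0.1 -0.5] px per +10mm [-1.4  0.3] axes [17.  17.5] expected [18.3 18.7]
top sage ref [ 11 137  93] px off [-0.2 -0.2] px per +10mm [-0.2 -0.2] axes [20.1 20.4] expected [22.5 22.6]
top yellow ref [ 24 138 152] px off [3.9 0.4] px per +10mm [ 1.2 -0. ] axes [17.3 27.8] expected [26.8 27.3]
top blue ref [105 113  27] px off [ 2.3 -1.3] px per +10mm [ 0.4 -0.2] axes [4.3 6.2] expected [31.1 31.3]
```

Emit:
move_arm --targets '[{"gripper": 1, "travel": [0, 0.5, 0], "rot": [0, 0, 0]}, {"gripper": 1, "travel": [0, 1, 0], "rot": [0, 0, 0]}, {"gripper": 1, "travel": [0, 1, 0], "rot": [0, 0, 0]}, {"gripper": 1, "travel": [0, 1, 0], "rot": [0, 0, 0]}, {"gripper": 1, "travel": [0, 1, 0], "rot": [0, 0, 0]}, {"gripper": 1, "travel": [0, 1, 0], "rot": [0, 0, 0]}, {"gripper": 1, "travel": [0, 0.5, 0], "rot": [0, 0, 0]}, {"gripper": 1, "travel": [0, 0, 0], "rot": [0, 0, 0]}, {"gripper": 1, "travel": [0, 0, 0], "rot": [0, 0, 0]}, {"gripper": 1, "travel": [0, 0, 0], "rot": [0, 0, 0]}]'

```text
t: 33.07
tcp_pos: [0.4918, -0.2387, 0.2229]
tool_rot: [1.0, 0.0, -0.001, -0.001]
force: [-0.1, -1.1, -0.1]
finger_gap: 1.0
```

```bash
python3 snap.py w26; python3 - <<'E'
from h import *
im,K,T=load("w26"); H=cv2.cvtColor(im,cv2.COLOR_BGR2HSV)
c=proj(K,[[.492,-.0901,.088]],T)[0].astype(int); print(c,H[c[1],c[0]].tolist())
for vm in (125,135):
  print("blue",darkfit("w26",(c[0]-60,c[1]-60,c[0]+60,c[1]+60),.088,.067,vm,c[1]+3,60,(3,20))[0])
c=proj(K,[[.4533,-.2635,.082]],T)[0].astype(int)
print("yellow",ringfit("w26",(c[0]-50,c[1]-50,c[0]+50,c[1]+50),.082,165,(10,24),70)[0])
# cup / jar via top view colour masks, start vs now
for n,roi in(("cup",(275,240,330,290)),("jar",(270,135,320,185))):
  for f in("top0","top_e"):
    i=cv2.cvtColor(cv2.imread(f"pics/{f}.png"),cv2.COLOR_BGR2HSV)[roi[1]:roi[3],roi[0]:roi[2]]
    m=((i[...,0]<14)&(i[...,1]>120)&(i[...,2]>35)) if n=="cup" else (i[...,2]<25)
    y,x=np.nonzero(m); print(n,f,len(x),round(x.mean(),1),round(y.mean(),1))
E
```

```text
33.0667 [ 0.4918 -0.2387  0.2229] [ 1.e+00  0.e+00 -6.e-04 -8.e-04] 0.015 gap 1.0
[104 204] [11, 134, 97]
blue (array([ 0.49206548, -0.09040736]), np.float64(0.0660692321722031), array([ 0.49263947, -0.09040149]), np.float64(0.00020777357032834292))
blue (array([ 0.49206548, -0.09040736]), np.float64(0.0660692321722031), array([ 0.49263947, -0.09040149]), np.float64(0.00020777357032834292))
yellow (array([ 0.45343949, -0.26332238]), np.float64(0.05652072447091344), np.float64(0.00010851232819036602), 579)
cup top0 512 28.0 24.1
cup top_e 23 14.0 9.7
jar top0 606 24.1 22.0
jar top_e 589 24.2 21.9
```

```bash
python3 -c "
from station import sign_off, readout
s=readout.sense(); print(s['t'], s['force'].round(2), s['finger_gap'])
print(sign_off())"
```

```text
33.1167 [-0.72  0.47 -0.51] 1.0026532986705972
the job is handed in; nothing more can be done
None
```

I took the pile apart from the top and put each lid on its own pot. Each was pressed to a firm stop with about 17–22 N, and I handed the job in at about 33 s of the allowed 99 s.

| Lid | Distance from pot centre | Stop height relative to predicted seat |
|---|---|---|
| White | about 0.9 mm | about 1.2 mm high |
| Sage | about 1.4 mm | about 1.3 mm high |
| Yellow | about 1.9 mm | about 0.8 mm high |
| Blue | about 1.7 mm | about 0.4 mm high |

- **Seating:** all four are inside the limits of 5 mm off centre and 3 mm above the seat. The pot centres were measured before the lids went in, so a pot nudged slightly would change the first column.
- **Second-view height checks:** white and sage agreed with the scene and top cameras to about 2–3 mm. Yellow and blue agreed to about 0.4 mm between two wrist-camera positions.
- **Checks that failed or were skipped:**
    - The fixed cameras could not check yellow and blue because the arm was in the way.
    - The cup was hidden by the arm in the last top view, so I did not check it afterwards. Nothing was placed near it, and I saw no unexpected force at the end of any move.
    - After 40 pictures I reached the viewing limit, so the final yellow press and all of the blue lid were checked by numbers only.
    - No lid's tilt was measured separately; I judged it from the firm stops and the clean circle fits.
- **Jar:** it had not moved in the last top view. The arm ended clear of everything with the gripper open.

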